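# Put the coffee samples under vacuum

## Task

Get the steel sample chamber open: back its wing nut off by at least half a turn until it clears the lug, swing the bolt down out of the slot, and raise the lid until it stands upright on its stiff hinge. Stand every aluminium sample tin from the bench upright on the chamber floor, then close the lid fully, leave the bolt hanging out (the vacuum will hold the lid), and work the pump lever through at least three full strokes, all the way down and all the way back up each time. Leave the jar, the bowl and the brush where they are.

Things in the scene. Friction and masses are not known exactly. Their poses are not given: they have to be found in the camera images.
- rig: fixed rig: steel base plate 280 (x) x 390 (y) x 10 mm with an open steel chamber on its +y part and a hand vacuum pump at its -y end. Origin on the bench, under a point 10 mm to +y of the plate's centre. Chamber outside: x -118 to 118, y 10 to 160, rim z 83 mm; bolt and lug stand out of the middle of its -y side. x points away from the robot, y to the lid's hinge (it is turned up to 13 degrees).
- chamber_floor (a point): centre of the chamber's inner floor (18 mm above the bench); axes as the rig's. Inside 220 mm along x, 134 mm along y, 65 mm deep to the rim (walls 8 mm).
- wing_nut (a joint): angle of the wing nut on its bolt: 0 = tight, grows as it is loosened (counter-clockwise from above), stop at 7.0 rad. Rises 2 mm per rad on a coarse thread; friction 0.12 N m, it stays where it is left. Its washer (28 mm dia.) sits behind a 4 mm lip of the lug and is clear of it above about 2.8 rad.
- nut_wings (a point): centre of the wings of the brass wing nut: a flat upright bar 50 mm long (its own x), 10 mm thick (its own y), 21 mm high (its own z, along the bolt, +-10.5 mm), 20 mm above the lug's seat when tight, the middle 20 mm of it only 13 mm high. z axis along the bolt, away from the pivot.
- bolt (a joint): swing of the bolt: 0 = upright in the lug's slot, grows as it swings down and outwards to the rig's -y side, stop at 1.45 rad. A light friction holds it upright; past about 0.4 rad it falls on by its weight. The tight nut blocks it.
- bolt_pivot (a point): pivot of the bolt, 36 mm above the bench, outside the middle of the chamber's -y wall; the axis lies along the rig's x. With the nut tight the wings' centre is 78 mm from it. z axis along the bolt.
- lid (a joint): angle of the aluminium lid, 0 = shut, grows as it opens upward about its hinge along the rig's +y rim, stop at 1.7 rad; a stiff friction hinge (0.55 N m) keeps it at any angle. The lid is 236 x 150 x 8 mm, mass 0.45 kg.
- lid_hinge (a point): on the lid's hinge line, middle of its length, 83 mm above the bench; axes turn with the lid (x along the hinge, -y towards the free edge, z out of the lid's top face). The lid's underside is at z 0, its top face at z 8 mm, its free edge at y -156 mm.
- lid_handle (a point): middle of the straight round bar (10 mm dia., 72 mm long along the lid's x) of the lid's handle, 35 mm above the lid's top face, 126 mm from the hinge line, on the robot's side of the lug.
- lid_edge (a point): a clear point on the lid's top face near its free edge (146 mm from the hinge line), 70 mm beyond the lug: a place to push the lid shut.
- pump_lever (a joint): angle of the pump lever: 0 = up at rest (20 degrees above level, end stop), 0.7 rad = fully down (20 degrees below level, end stop). Sprung: needs about 3 N at the grip to start and 10 N at the bottom, returns by itself when let up.
- lever_grip (a point): middle of the dark wooden handle (28 mm thick, 90 mm long, along the lever), on its axis, 165 mm from the lever's pivot; 187 mm above the bench when up, 73 mm when down. Axes turn with the lever; at rest they are the rig's.
- lever_pivot (a point): pivot of the pump lever, 130 mm above the bench; the lever points from it to the rig's -x and its axis lies along y.
- bean_jar: bystander: amber glass jar, 90 mm dia., 140 mm high; origin under its centre. Leave alone.
- cup_bowl: bystander: white bowl, 84 mm dia., 55 mm high; origin under its centre. Leave alone.
- chaff_brush: bystander: wooden hand brush, 200 mm long, lying. Leave alone.
- tin1_mid (a point): centre (half-way up) of a round aluminium sample tin with a dark cap, 44 mm dia., 48 mm high, about 90 g, standing on the bench at the right; two to four of these tins are there, absent ones have no pose. z axis along the tin, up.
- tin2_mid (a point): centre (half-way up) of a round aluminium sample tin with a dark cap, 44 mm dia., 48 mm high, about 90 g, standing on the bench at the right; two to four of these tins are there, absent ones have no pose. z axis along the tin, up.
- tin3_mid (a point): centre (half-way up) of a round aluminium sample tin with a dark cap, 44 mm dia., 48 mm high, about 90 g, standing on the bench at the right; two to four of these tins are there, absent ones have no pose. z axis along the tin, up.
- tin4_mid (a point): centre (half-way up) of a round aluminium sample tin with a dark cap, 44 mm dia., 48 mm high, about 90 g, standing on the bench at the right; two to four of these tins are there, absent ones have no pose. z axis along the tin, up.
Things that resemble listed ones, but are neither listed nor needed, are in the scene too. Leave any purple or turquoise look-alike of the part that bears tin4_mid alone.

How it is judged (in metres and radians):
On the way, in this order (a step that is already met when the one before it is completed fails the run):
1. wing nut backed off half a turn while the bolt is still upright (value of joint wing_nut above 3.1 rad and value of joint bolt below 0.3 rad), for 0.1 s.
2. bolt swung out of the lug, lid still shut (value of joint bolt above 1.1 rad and value of joint lid below 0.2 rad), for 0.2 s.
3. lid raised upright (value of joint lid above 1.3 rad), for 0.2 s.
4. every tin stands upright on the chamber floor, the lid still open (x of tin1_mid in the frame of chamber_floor between -0.11 and 0.11 m and y of tin1_mid in the frame of chamber_floor between -0.067 and 0.067 m and z of tin1_mid in the frame of chamber_floor between 0.01 and 0.032 m and angle between each of tin1_mid, tin2_mid, tin3_mid, tin4_mid's own z axis and vertical below 0.2 rad and x of tin2_mid in the frame of chamber_floor between -0.11 and 0.11 m and y of tin2_mid in the frame of chamber_floor between -0.067 and 0.067 m and z of tin2_mid in the frame of chamber_floor between 0.01 and 0.032 m and x of tin3_mid in the frame of chamber_floor between -0.11 and 0.11 m and y of tin3_mid in the frame of chamber_floor between -0.067 and 0.067 m and z of tin3_mid in the frame of chamber_floor between 0.01 and 0.032 m and x of tin4_mid in the frame of chamber_floor between -0.11 and 0.11 m and y of tin4_mid in the frame of chamber_floor between -0.067 and 0.067 m and z of tin4_mid in the frame of chamber_floor between 0.01 and 0.032 m and value of joint lid above 1 rad), for 0.3 s.
5. lid fully shut over the tins (value of joint lid below 0.05 rad and x of tin1_mid in the frame of chamber_floor between -0.11 and 0.11 m and y of tin1_mid in the frame of chamber_floor between -0.067 and 0.067 m and z of tin1_mid in the frame of chamber_floor between 0.01 and 0.032 m and angle between each of tin1_mid, tin2_mid, tin3_mid, tin4_mid's own z axis and vertical below 0.2 rad and x of tin2_mid in the frame of chamber_floor between -0.11 and 0.11 m and y of tin2_mid in the frame of chamber_floor between -0.067 and 0.067 m and z of tin2_mid in the frame of chamber_floor between 0.01 and 0.032 m and x of tin3_mid in the frame of chamber_floor between -0.11 and 0.11 m and y of tin3_mid in the frame of chamber_floor between -0.067 and 0.067 m and z of tin3_mid in the frame of chamber_floor between 0.01 and 0.032 m and x of tin4_mid in the frame of chamber_floor between -0.11 and 0.11 m and y of tin4_mid in the frame of chamber_floor between -0.067 and 0.067 m and z of tin4_mid in the frame of chamber_floor between 0.01 and 0.032 m), for 0.2 s.
6. stroke 1: lever pushed fully down with the lid shut (value of joint pump_lever above 0.6 rad and value of joint lid below 0.05 rad), for 0.05 s.
7. stroke 1: lever let fully up again (value of joint pump_lever below 0.08 rad and value of joint lid below 0.05 rad), for 0.05 s.
8. stroke 2: lever pushed fully down with the lid shut (all of step 6), for 0.05 s.
9. stroke 2: lever let fully up again (all of step 7), for 0.05 s.
10. stroke 3: lever pushed fully down with the lid shut (all of step 8), for 0.05 s.
At the end, for the whole second after the job is handed in: Every tin present stands upright (within 0.2 rad) on the chamber floor, the lid is fully shut (below 0.05 rad), the bolt hangs out (beyond 1.1 rad), the pump lever is back up (below 0.08 rad) after three strokes (each beyond 0.6 rad and back below 0.08 rad), and the bystanders are at rest (all of step 9 and x of tin1_mid in the frame of chamber_floor between -0.11 and 0.11 m and y of tin1_mid in the frame of chamber_floor between -0.067 and 0.067 m and z of tin1_mid in the frame of chamber_floor between 0.01 and 0.032 m and angle between each of tin1_mid, tin2_mid, tin3_mid, tin4_mid's own z axis and vertical below 0.2 rad and x of tin2_mid in the frame of chamber_floor between -0.11 and 0.11 m and y of tin2_mid in the frame of chamber_floor between -0.067 and 0.067 m and z of tin2_mid in the frame of chamber_floor between 0.01 and 0.032 m and x of tin3_mid in the frame of chamber_floor between -0.11 and 0.11 m and y of tin3_mid in the frame of chamber_floor between -0.067 and 0.067 m and z of tin3_mid in the frame of chamber_floor between 0.01 and 0.032 m and x of tin4_mid in the frame of chamber_floor between -0.11 and 0.11 m and y of tin4_mid in the frame of chamber_floor between -0.067 and 0.067 m and z of tin4_mid in the frame of chamber_floor between 0.01 and 0.032 m and value of joint bolt above 1.1 rad and linear speed of each of bean_jar, cup_bowl, chaff_brush below 0.03 m/s); the robot touches nothing.
It fails at once if the amber jar is moved more than 30 mm (distance of bean_jar from where it was at the start of the episode above 0.03 m).
It fails at once if the bowl is moved more than 30 mm (distance of cup_bowl from where it was at the start of the episode above 0.03 m).
It fails at once if the brush is moved more than 30 mm (distance of chaff_brush from where it was at the start of the episode above 0.03 m).
It fails at once if pump lever worked before the lid is shut (value of joint pump_lever above 0.3 rad and value of joint lid above 0.1 rad).
Of tin1, tin2, tin3, tin4 only 2 to 4 are there at a start; the rules pass over those that are not, and their reading is None.
At some moment in a run one of tin1, tin2, tin3, tin4 may be knocked a few centimetres aside while the robot is not near it.
Once in a run the grip may slacken for a moment while it holds something.
It also fails if it takes over 210 s, if anything falls off the work surface, if the arm or the gripper's body presses on something with over 40 N, if the wrist force passes 120 N, or if a joint passes its speed limit or range.

## Robot

A 7-joint arm with a two-finger parallel gripper is mounted at the origin on the work surface. World frame = base frame: x ahead of the robot, y to its left, z up, the work surface at z = 0. Lengths are in mm, angles in rad, forces in N, time in s.
With the tool pointing down it reaches from about 400 to 875 mm from the base axis. Payload 4.4 kg.
Tool frame: the origin (TCP) lies midway between the tips of the shut fingers; the grasp point (between the pads) lies 19 mm behind it; z points along the fingers, y is the line along which they close (so a half turn about z gives the same grasp; the last joint's range is limited). The gripper opens to 85 mm and grips with 20 to 120 N. Pads are 22 mm wide; open, the fingers measure 114 mm over their backs; the gripper's body (76 mm by 85 mm) begins 54 mm behind the grasp point. The pads swing forward as they close: fully open they stand 13 mm farther back than shut.
Start: joints at [1.145, 0.628, 0.038, 1.517, -0.027, 0.996, -0.02], TCP at [228.885, -608.383, 231.313] pointing down, gripper open.
Joint ranges: [-3.06, 3.06], [-0.37, 2.12], [-1.25, 1.32], [0.18, 2.47], [-1.1, 4.24], [0.23, 1.98], [-2.94, 2.94]. Speed limits (rad/s): [2.57, 2.57, 3.14, 3.14, 3.14, 3.14, 3.14].

## Interface

Orientations are given as [roll, pitch, yaw] about the fixed x, y, z axes, in that order (R = Rz(yaw) Ry(pitch) Rx(roll)).
In Python, from cell import ctrl gives the robot as it stands.
- The arm moves only by the shell command python3 -m handwheel 'ROWS'. ROWS is JSON, a list of rows, each a list of 3 entries, a list of its own where there are three numbers: the turn, a rotation vector about the tool's x, y, z in degrees, then the shift along the tool's x, y, z in m, then the closure, from 0 (fully open) to 1 (shut). A call has 1 to 5 rows; each row shifts and turns the commanded pose from where the row before left it, along the tool's axes as they then stand; what a row does not reach is not made up. A row lasts 1/12 s, in which the tool goes at most 41.7 mm and 7.16 degrees, less where a joint would pass 70% of its speed; a pose out of reach is approached as far as the arm can. A call is refused whole if a number of a shift passes 0.0417 or a number of a turn 7.16, either way. A call with a gripper value outside its range is refused whole. The fingers move at their own pace and stop on an object; the grip force is fixed at half the most. Time passes only in rows, so rows that do not move let the fingers close. It gives the time, the measured TCP pose, the force, the opening and the grip force at its end, in the units of the state.
- ctrl.read_state(): the state, without advancing time (a new reading comes with each control period).
- ctrl.get_image(name): name is "scene" or "top" or "wrist"; returns a dict with "pixels" (420x560x3 uint8, red, green, blue), "fx", "fy", "cx", "cy" (pixels), "pose" (4x4, takes a point from camera to world coordinates); the wrist camera has in their place "T_tool_cam" (4x4, takes a point from camera to tool coordinates, whose origin is the TCP and whose axes are the flange's). Camera axes: x right, y up, looking along -z (the intrinsics and any distortion apply to the point x, -y, -z); pixel columns grow to the right and rows downward; lengths in mm; the calibration is good to about 2 mm. The wrist camera is an equidistant fisheye: a pixel r from the principal point sees the ray r / f radians off the axis. A picture is of the moment at which its call begins: read the wrist's pose just before it. There is no depth.
- ctrl.finish_job(): hands the job in; it is judged then, once.
The state is a dict: "clock": time; "qpos": joint angles; "qd": joint speeds; "tau": joint torques, N m; "eef_pos": TCP position; "tool_rot": TCP orientation; "force": force on the tool from outside, world axes, zero at the start; "torque": the same for the moment, N m; "width": finger opening in mm; "gripper_force": force on a finger pad.
Only numpy, scipy, OpenCV 4.12 (cv2) and the standard library are available. Lean on these libraries where they do the work, as an engineer would, in place of code of your own. Each camera call takes 0.05 s, during which the arm holds its last target. There are 200 camera calls.

## Working session

There is one attempt and no reset: what is moved stays moved. The work goes in short steps, Python scripts to look and compute and a shell command to move; the robot and the scene stay as the last step left them, time stands still between calls to the robot, and variables do not carry over. Pictures are saved under pics/ and viewed, at most 15 in all, crops included, and the job is handed in when it is done.

```bash
ls; mkdir -p pics; python3 - <<'E'
from cell import ctrl
import cv2,pickle
s=ctrl.read_state();print({k:s[k] for k in('clock','eef_pos','tool_rot','force','width')})
d={}
for n in("scene","top","wrist"):
    i=ctrl.get_image(n);d[n]=i;cv2.imwrite(f"pics/{n}0.png",i["pixels"][:,:,::-1])
    print(n,{k:(v.tolist() if hasattr(v,'tolist') else v) for k,v in i.items() if k!='pixels'})
pickle.dump(d,open('d0.pkl','wb'))
E
```

```text
pics
{'clock': 0.0, 'eef_pos': array([ 228.65839991, -607.76503431,  230.34944606]), 'tool_rot': array([-3.13961967e+00,  3.71387324e-05,  3.59801358e-01]), 'force': array([-0.40325147, -0.73884284, -0.90238174]), 'width': 85.45671524570089}
scene {'fx': 458.6381088828333, 'fy': 458.6381088828333, 'cx': 276.98454933144825, 'cy': 211.08435755894268, 'pose': [[0.09238883774512223, -0.7263448257457894, 0.6810928694182786, 1346.0513862288813], [0.9957006118341462, 0.07198030617330399, -0.058302033552050436, -61.31861773672011], [-0.006677892872192596, 0.6835510439137051, 0.7298721642255384, 1039.183124628216], [0.0, 0.0, 0.0, 1.0]]}
top {'fx': 416.11656540670947, 'fy': 416.11656540670947, 'cx': 280.24931609198563, 'cy': 205.9701250898184, 'pose': [[-0.14872546848709556, 0.9677571764222908, -0.20328989769894953, 287.4619189006489], [-0.9888775985961508, -0.1452674940238571, 0.03191316616600428, 22.775849268900696], [0.0013527815804150094, 0.20577512644433987, 0.9785983687493107, 1315.2898148329894], [0.0, 0.0, 0.0, 1.0]]}
wrist {'fx': 325.19226210127806, 'fy': 325.19226210127806, 'cx': 280.51927826881877, 'cy': 207.4071229921406, 'T_tool_cam': [[0.0003140143097018032, 0.9483961892156835, 0.3170876372175039, 80.73154518267741], [0.9999998642753206, -0.0004296377459431779, 0.0002947214679619466, 0.6215600461508819], [0.0004157455348157602, 0.3170875016341284, -0.948396195407317, -142.5082054630088], [0.0, 0.0, 0.0, 1.0]]}
```

View pics/top0.png

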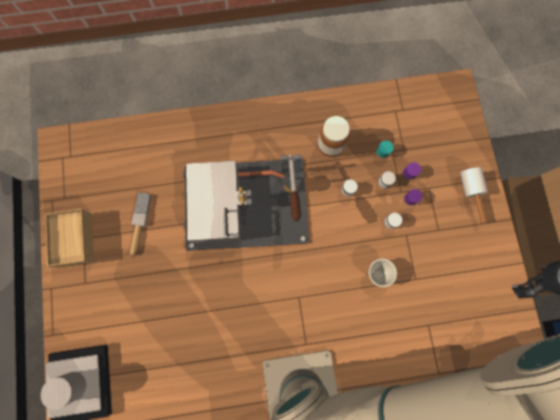

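View pics/scene0.png

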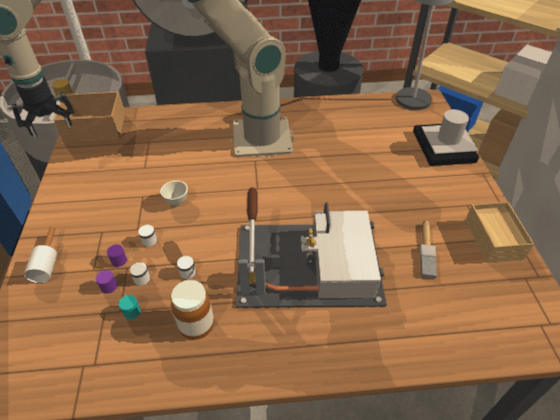

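```bash
cat > h.py <<'E'
import numpy as np, cv2
from scipy.spatial.transform import Rotation as Ro
def ray(c,u,v,T=None):
    T=np.array(c['pose'] if T is None else T); x,y=(u-c['cx'])/c['fx'],(v-c['cy'])/c['fy']
    if 'T_tool_cam' in c:
        r=np.hypot(x,y); k=np.sin(r)/r if r>1e-9 else 1; d=np.array([x*k,-y*k,-np.cos(r)])
    else: d=np.array([x,-y,-1.])
    return T[:3,3],T[:3,:3]@d
def atz(c,u,v,z,T=None):
    o,d=ray(c,u,v,T); return o+d*(z-o[2])/d[2]
def proj(c,P,T=None):
    T=np.array(c['pose'] if T is None else T); p=T[:3,:3].T@(np.asarray(P,float)-T[:3,3])
    x,y,z=p[0],-p[1],-p[2]
    if 'T_tool_cam' in c:
        r=np.hypot(x,y); k=np.arctan2(r,z)/r; return c['cx']+c['fx']*x*k,c['cy']+c['fy']*y*k
    return c['cx']+c['fx']*x/z,c['cy']+c['fy']*y/z
def tcp(s):
    T=np.eye(4);T[:3,:3]=Ro.from_euler('xyz',s['tool_rot']).as_matrix();T[:3,3]=s['eef_pos'];return T
def tri(rs):
    A=0;b=0
    for o,d in rs:
        d=d/np.linalg.norm(d);M=np.eye(3)-np.outer(d,d);A=A+M;b=b+M@o
    return np.linalg.solve(A,b)
E
python3 - <<'E'
import pickle,cv2,numpy as np
d=pickle.load(open('d0.pkl','rb'))
t=d['top']['pixels'][100:300,170:500-60];s=d['scene']['pixels'][170:350,80:400]
a=cv2.resize(t,None,fx=2.96,fy=3,interpolation=2)[:, :, ::-1];
cv2.imwrite('pics/c1.png',cv2.resize(t,(800,593),interpolation=cv2.INTER_CUBIC)[:,:,::-1])
cv2.imwrite('pics/c2.png',cv2.resize(s,(800,450),interpolation=cv2.INTER_CUBIC)[:,:,::-1])
E
```

```text
(no output)
```

View pics/c1.png

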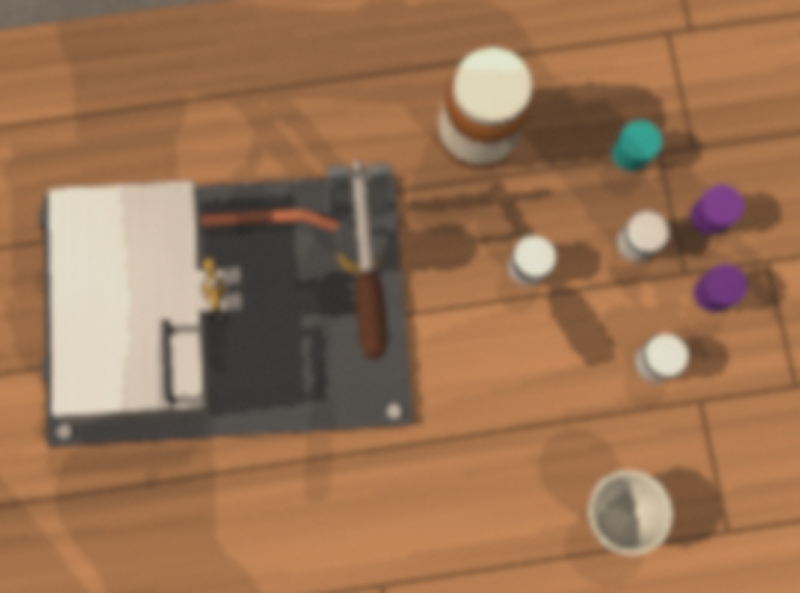

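View pics/c2.png

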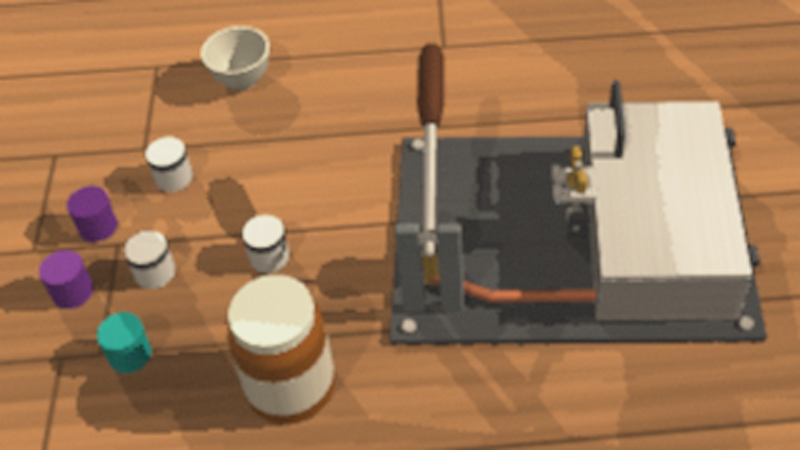

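```bash
python3 - <<'E'
import pickle,numpy as np
from scipy.optimize import least_squares
from h import *
d=pickle.load(open('d0.pkl','rb'));t,s=d['top'],d['scene']
A=lambda u,v:(170+u/2.963,100+v/2.965); B=lambda u,v:(80+u/2.5,170+v/2.5)
# rig pts: plate x+-140, y -205..185 z10 ; lid x+-118 y10..160 z91
obs=[(t,A(412,422),(-140,-205,10)),(t,A(48,445),(-140,185,10)),
(t,A(48,190),(118,160,91)),(t,A(193,183),(118,10,91)),(t,A(203,405),(-118,10,91)),(t,A(50,416),(-118,160,91)),
(s,B(391,342),(140,-205,10)),(s,B(764,338),(140,185,10)),(s,B(402,139),(-140,-205,10)),
(s,B(748,276),(118,160,91)),(s,B(594,278),(118,10,91)),(s,B(718,102),(-118,160,91)),(s,B(586,105),(-118,10,91))]
def W(p,P):c,n=np.cos(p[2]),np.sin(p[2]);return [p[0]+c*P[0]-n*P[1],p[1]+n*P[0]+c*P[1],P[2]]
f=lambda p:np.concatenate([np.subtract(proj(c,W(p,P)),uv) for c,uv,P in obs])
r=least_squares(f,[550,50,0],x_scale=[100,100,.1],loss='soft_l1');p=r.x;print(p,np.degrees(p[2]));print(f(p).round(1).reshape(-1,2).tolist())
np.save('rig.npy',p)
def T2(a,b):return tri([ray(t,*A(*a)),ray(s,*B(*b))]).round(1)
print('handle ends',T2((165,322),(614,85)) )
print('grip mid',T2((370,316),(431,86)),'wingnut',T2((212,285),(578,172)))
def inv(P):
    c,n=np.cos(p[2]),np.sin(p[2]);x,y=P[0]-p[0],P[1]-p[1];return np.round([c*x+n*y,-n*x+c*y,P[2]],1)
print('rig frame grip',inv(T2((370,316),(431,86))),'wn',inv(T2((212,285),(578,172))),'handle top px z126:',inv(atz(t,*A(166,362),126)))
for n,a,b in (('tA',(534,256),(264,231)),('tB',(648,232),(150,247)),('tC',(667,355),(168,154)),('bowl',(630,512),(236,50)),('jar',(492,85),(272,300))):
    q=T2(a,b);print(n,q,'cap top@48 top',atz(t,*A(*a),48).round(),'scene',atz(s,*B(*b),48).round(), np.hypot(*q[:2]).round())
for n,P in (('nut',(0,-6,98)),('handle',(-60,40,126)),('grip',(0,-150,187))):print(n,np.round(W(p,P)))
E
```

```text
[ 5.87232502e+02  9.86473309e+01 -8.72800932e-02] -5.000780976338061
[[0.4, -0.2], [-0.8, -0.3], [0.2, -1.3], [0.1, -1.8], [-0.1, -0.7], [0.8, -1.3], [-1.4, -0.8], [0.8, -0.4], [-0.4, -1.0], [1.1, -0.7], [2.2, -1.0], [-0.2, -0.4], [-0.4, -1.2]]
handle ends [537.  135.4 185.7]
grip mid [515.3 -54.2 181.1] wingnut [585.1  93.2 107.6]
rig frame grip [ -58.3 -158.5  181.1] wn [ -1.6  -5.6 107.6] handle top px z126: [-80.5  40.9 126. ]
tA [ 581.4 -245.5   43.7] cap top@48 top [ 580. -245.   48.] scene [ 585. -244.   48.] 631.0
tB [ 589.4 -368.7   42.6] cap top@48 top [ 588. -370.   48.] scene [ 594. -364.   48.] 695.0
tC [ 456.1 -363.    39.5] cap top@48 top [ 455. -363.   48.] scene [ 464. -358.   48.] 583.0
bowl [ 301.9 -291.3   49.6] cap top@48 top [ 302. -293.   48.] scene [ 301. -290.   48.] 420.0
jar [ 739.5 -215.4  144.9] cap top@48 top [ 777. -235.   48.] scene [ 674. -232.   48.] 770.0
nut [587.  93.  98.]
handle [531. 144. 126.]
grip [574. -51. 187.]
```

```bash
cat > go.py <<'E'
import sys,numpy as np
from cell import ctrl
from h import *
s=ctrl.read_state();T=tcp(s);np.set_printoptions(suppress=True)
print('t %.1f'%s['clock'],'tcp',s['eef_pos'].round(1),'rot',s['tool_rot'].round(3),'F',s['force'].round(1),'w',round(float(s['width']),1),'g',round(float(s['gripper_force']),1),'j7 %.2f'%s['qpos'][6])
if len(sys.argv)>3:
    a=[float(v) for v in sys.argv[1:]];R=T[:3,:3]
    print('shift mm',(R.T@(np.array(a[:3])-T[:3,3])).round(1))
    if len(a)==6: print('turn deg',np.degrees((Ro.from_matrix(R).inv()*Ro.from_euler('xyz',a[3:])).as_rotvec()).round(2))
E
python3 -m handwheel '[[[0,0,0],[0.029,-0.0265,-0.003],0],[[0,0,0],[0.029,-0.0265,-0.003],0],[[0,0,0],[0.029,-0.0265,-0.003],0],[[0,0,0],[0.029,-0.0265,-0.003],0],[[0,0,0],[0.029,-0.0265,-0.003],0]]'
python3 -m handwheel '[[[0,0,0],[0.029,-0.0265,-0.003],0],[[0,0,0],[0.029,-0.0265,-0.003],0],[[0,0,0],[0.029,-0.0265,-0.003],0],[[0,0,0],[0.029,-0.0265,-0.003],0],[[0,0,0],[0.029,-0.0265,-0.003],0]]'
python3 -m handwheel '[[[0,0,0],[0.029,-0.0265,0],0],[[0,0,0],[0.029,-0.0265,0],0],[[0,0,0],[0.029,-0.0265,0],0],[[0,0,0],[0.029,-0.0265,0],0],[[0,0,0],[0.029,-0.0265,0],0]]'
python3 -m handwheel '[[[0,0,0],[0.029,-0.0265,0],0],[[0,0,0],[0.029,-0.0265,0],0],[[0,0,0],[0.029,-0.0265,0],0],[[0,0,0],[0.029,-0.0265,0],0],[[0,0,0],[0.029,-0.0265,0],0]]'
python3 -m handwheel '[[[0,0,6.4],[0,0,0],0],[[0,0,6.4],[0,0,0],0],[[0,0,6.4],[0,0,0],0],[[0,0,6.4],[0,0,0],0],[[0,0,0],[0,0,0],0]]'
python3 go.py 587 93 214 3.1416 0 -0.087
```

```text
clock: 0.57
eef_pos: [318.4, -431.4, 246.2]
tool_rot: [-3.141, -0.0, 0.359]
force: [0.3, 0.1, 0.3]
width: 85.6
gripper_force: 0.0
clock: 0.98
eef_pos: [407.4, -256.4, 261.5]
tool_rot: [3.142, -0.0, 0.36]
force: [1.3, -1.8, -0.3]
width: 85.4
gripper_force: 0.0
clock: 1.4
eef_pos: [496.5, -81.3, 261.3]
tool_rot: [3.142, 0.0, 0.36]
force: [1.3, -0.2, -0.4]
width: 85.4
gripper_force: 0.0
clock: 1.82
eef_pos: [585.5, 93.7, 261.2]
tool_rot: [3.142, 0.0, 0.36]
force: [0.2, 0.5, -0.3]
width: 85.4
gripper_force: 0.0
clock: 2.23
eef_pos: [584.9, 92.0, 261.0]
tool_rot: [3.141, 0.001, -0.09]
force: [0.2, -0.1, 0.8]
width: 85.3
gripper_force: 0.0
t 2.2 tcp [584.9  92.  261. ] rot [ 3.141  0.001 -0.09 ] F [ 0.2 -0.1  0.8] w 85.3 g 0.0 j7 -1.84
shift mm [ 2.  -1.2 47. ]
turn deg [ 0.04  0.04 -0.14]
```

Very accurate. Close look at the nut.

```bash
python3 -m handwheel '[[[0,0,0],[0,0,0.03],0],[[0,0,0],[0,0,0],0]]' | head -2
cat > snap.py <<'E'
import sys,cv2,pickle
from cell import ctrl
from h import tcp
c,n=sys.argv[1:3];s=ctrl.read_state();i=ctrl.get_image(c)
if c=='wrist': i['pose']=tcp(s)@i['T_tool_cam']
pickle.dump(i,open(n+'.pkl','wb'));p=i['pixels'][:,:,::-1]
if len(sys.argv)>3:
    x,y,w,h=map(int,sys.argv[3:7]);p=cv2.resize(p[y:y+h,x:x+w],None,fx=min(800/w,600/h),fy=min(800/w,600/h),interpolation=2)
cv2.imwrite(f'pics/{n}.png',p);print(p.shape)
E
python3 snap.py wrist w1
```

```text
clock: 2.4
eef_pos: [582.3, 91.6, 227.6]
(420, 560, 3)
```

View pics/w1.png

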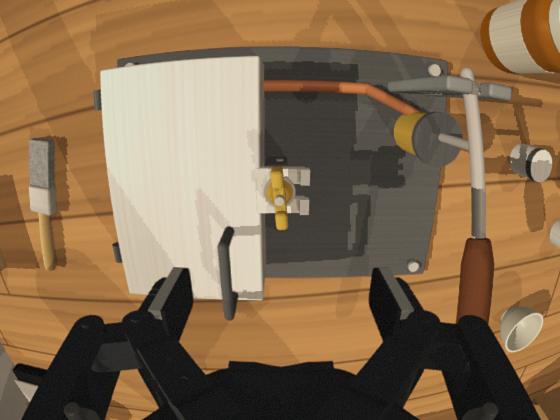

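```bash
python3 - <<'E'
import pickle,numpy as np
from h import *
c=pickle.load(open('w1.pkl','rb'));p=np.load('rig.npy')
a,b=atz(c,276,171,122,c['pose']),atz(c,281,228,122,c['pose']);print(a,b,np.linalg.norm(a-b),(a+b)/2,'yaw',np.arctan2(*(a-b)[1::-1]))
h1,h2=atz(c,227,231,129,c['pose']),atz(c,230,316,129,c['pose']);print('handle',h1,h2,np.linalg.norm(h1-h2))
def W(P):c,n=np.cos(p[2]),np.sin(p[2]);return np.array([p[0]+c*P[0]-n*P[1],p[1]+n*P[0]+c*P[1],P[2]])
for P in [(118,10,91),(-118,10,91),(118,160,91),(-140,-205,10),(140,-205,10)]:print(P,np.round(proj(c,W(P),c['pose'])))
E
python3 go.py
```

```text
[609.66764694  91.73994865 122.        ] [561.6482905   91.82809313 122.        ] 48.01943734016942 [585.65796872  91.78402089 122.        ] yaw -0.0018356009835383174
handle [565.43016826 135.43973942 129.        ] [479.46297447 146.26474844 129.        ] 86.64605720532983
(118, 10, 91) [259.  54.]
(-118, 10, 91) [262. 299.]
(118, 160, 91) [99. 68.]
(-140, -205, 10) [423. 273.]
(140, -205, 10) [448.  59.]
t 2.5 tcp [582.9  91.6 229.2] rot [ 3.14   0.006 -0.084] F [0.4 0.4 1. ] w 85.1 g 0.0 j7 -1.83
```

```bash
python3 -m handwheel '[[[0,0,-4.9],[0,0,0],0.55],[[0,0,0],[0.003,0,0.02],0.55],[[0,0,0],[0,0,0.04],0.55],[[0,0,0],[0,0,0.03],0.55],[[0,0,0],[0,0,0],0.55]]'
python3 go.py 586 92 103 3.1416 0 0
```

```text
clock: 2.87
eef_pos: [584.3, 91.1, 136.8]
tool_rot: [3.14, 0.01, -0.0]
force: [-0.9, -0.2, -0.5]
width: 38.7
gripper_force: 0.0
t 2.9 tcp [584.3  91.1 136.8] rot [ 3.14  0.01 -0.  ] F [-0.9 -0.2 -0.5] w 38.7 g 0.0 j7 -1.76
shift mm [ 2.1 -0.9 33.8]
turn deg [0.1  0.58 0.  ]
```

```bash
python3 -m handwheel '[[[0,0,0],[0.001,-0.001,0.02],0.55],[[0,0,0],[0,0,0.013],0.55],[[0,0,0],[0,0,0],0.9],[[0,0,0],[0,0,0],1],[[0,0,0],[0,0,0],1]]'
python3 -m handwheel '[[[0,0,0],[0,0,0],1],[[0,0,0],[0,0,0],1],[[0,0,0],[0,0,0],1]]'
python3 go.py 586 92 103 3.1416 0 0
```

```text
clock: 3.28
eef_pos: [590.2, 92.3, 110.3]
tool_rot: [3.141, -0.002, -0.001]
force: [-1.1, -0.7, -0.0]
width: 8.0
gripper_force: 60.0
clock: 3.53
eef_pos: [590.2, 92.4, 110.0]
tool_rot: [3.141, -0.003, -0.002]
force: [-0.6, -2.6, 6.9]
width: 7.7
gripper_force: 60.8
t 3.5 tcp [590.2  92.4 110. ] rot [ 3.141 -0.003 -0.002] F [-0.6 -2.6  6.9] w 7.7 g 60.8 j7 -1.76
shift mm [-4.3  0.4  7. ]
turn deg [ 0.01 -0.15 -0.09]
```

```bash
python3 -m handwheel '[[[0,0,0],[0,0,0],0.7],[[0,0,0],[0,0,0],0.7],[[0,0,0],[-0.004,0,0.004],0.7],[[0,0,0],[0,0,0],0.7],[[0,0,0],[0,0,0],0.7]]'
python3 go.py 586 92 103 3.1416 0 0
```

```text
clock: 3.95
eef_pos: [584.4, 93.1, 103.8]
tool_rot: [-3.142, 0.001, -0.001]
force: [-1.1, -0.1, 0.1]
width: 25.5
gripper_force: 0.0
t 4.0 tcp [584.4  93.1 103.8] rot [-3.142  0.001 -0.001] F [-1.1 -0.1  0.1] w 25.5 g 0.0 j7 -1.76
shift mm [1.6 1.1 0.8]
turn deg [-0.    0.08 -0.07]
```

```bash
python3 -m handwheel '[[[0,0,0],[0.001,0,0],1],[[0,0,0],[0,0,0],1],[[0,0,0],[0,0,0],1],[[0,0,0],[0,0,0],1],[[0,0,0],[0,0,0],1]]'
python3 -m handwheel '[[[0,0,-7],[0,0,-0.00025],1],[[0,0,-7],[0,0,-0.00025],1],[[0,0,-7],[0,0,-0.00025],1],[[0,0,-7],[0,0,-0.00025],1],[[0,0,-7],[0,0,-0.00025],1]]'
python3 go.py 586 92 103
```

```text
clock: 4.37
eef_pos: [585.7, 92.2, 104.8]
tool_rot: [3.141, 0.001, -0.002]
force: [-2.0, -2.0, 5.9]
width: 8.1
gripper_force: 73.5
clock: 4.78
eef_pos: [585.8, 92.1, 106.0]
tool_rot: [3.141, 0.001, 0.614]
force: [-2.0, -1.6, 3.6]
width: 8.1
gripper_force: 73.3
t 4.8 tcp [585.8  92.1 106. ] rot [3.141 0.001 0.614] F [-2.  -1.6  3.6] w 8.1 g 73.3 j7 -1.31
shift mm [0.1 0.2 3. ]
```

```bash
python3 -m handwheel '[[[0,0,-7],[0,0,-0.00025],1],[[0,0,-7],[0,0,-0.00025],1],[[0,0,-7],[0,0,-0.00025],1],[[0,0,-7],[0,0,-0.00025],1],[[0,0,-7],[0,0,-0.00025],1]]' | grep -E "pos|rot|force"
python3 -m handwheel '[[[0,0,-7],[0,0,-0.00025],1],[[0,0,-7],[0,0,-0.00025],1],[[0,0,-7],[0,0,-0.00025],1],[[0,0,-7],[0,0,-0.00025],1],[[0,0,-7],[0,0,-0.00025],1]]' | grep -E "pos|rot|force"
python3 -m handwheel '[[[0,0,-7],[0,0,-0.00025],1],[[0,0,-7],[0,0,-0.00025],1],[[0,0,-7],[0,0,-0.00025],1],[[0,0,-7],[0,0,-0.00025],1],[[0,0,-7],[0,0,-0.00025],1]]' | grep -E "pos|rot|force"
python3 -m handwheel '[[[0,0,-7],[0,0,-0.00025],1],[[0,0,-7],[0,0,-0.00025],1],[[0,0,-7],[0,0,-0.00025],1],[[0,0,-7],[0,0,-0.00025],1],[[0,0,-7],[0,0,-0.00025],1]]' | grep -E "pos|rot|force"
python3 -m handwheel '[[[0,0,-7],[0,0,-0.00025],1],[[0,0,-7],[0,0,-0.00025],1],[[0,0,-7],[0,0,-0.00025],1],[[0,0,-7],[0,0,-0.00025],1],[[0,0,0],[0,0,0],1]]' | grep -E "pos|rot|force"
python3 go.py 586 92 110; python3 snap.py wrist w2 180 110 200 150
```

```text
eef_pos: [585.9, 92.0, 107.3]
tool_rot: [-3.141, 0.001, 1.225]
force: [-1.9, -1.8, 3.9]
gripper_force: 73.3
eef_pos: [586.1, 92.0, 108.5]
tool_rot: [-3.141, 0.001, 1.836]
force: [-2.2, -1.5, 4.5]
gripper_force: 73.3
eef_pos: [586.2, 92.1, 109.7]
tool_rot: [-3.141, 0.001, 2.446]
force: [-0.7, -0.2, 4.0]
gripper_force: 73.2
eef_pos: [586.2, 92.2, 111.0]
tool_rot: [-3.141, -0.0, 3.057]
force: [-2.2, -1.0, 3.2]
gripper_force: 76.1
eef_pos: [586.2, 92.4, 111.9]
tool_rot: [3.142, -0.001, -2.739]
force: [-0.7, -1.3, 5.6]
gripper_force: 76.6
t 6.9 tcp [586.2  92.4 111.9] rot [ 3.142 -0.001 -2.739] F [-0.7 -1.3  5.6] w 8.1 g 76.6 j7 1.01
shift mm [ 0.3 -0.3  1.9]
(600, 800, 3)
```

View pics/w2.png

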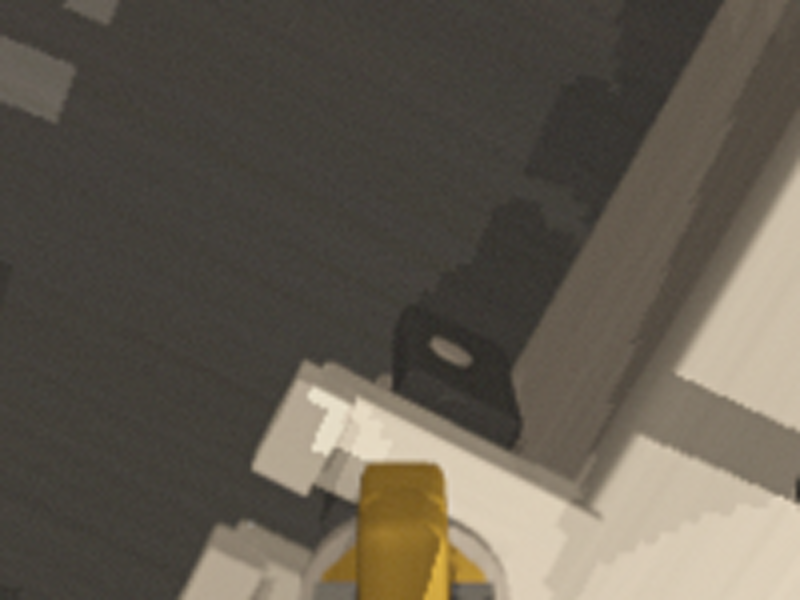

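```bash
python3 -m handwheel '[[[0,0,0],[0,0,0],0.7],[[0,0,0],[0,0,0],0.7],[[0,0,0],[0,0,0],0.7],[[0,0,0],[0,0,-0.02],0.7],[[0,0,0],[0,0,-0.025],0.7]]'
python3 -m handwheel '[[[0,0,0],[-0.0265,0.029,0],1],[[0,0,0],[0,0,0],1],[[0,0,0],[0,0,0],1],[[0,0,0],[0,0,0],1]]'
python3 go.py 599 129 106
```

```text
clock: 7.33
eef_pos: [584.8, 92.1, 155.0]
tool_rot: [3.141, -0.004, -2.742]
force: [0.4, -0.3, 0.3]
width: 25.7
gripper_force: 0.0
clock: 7.67
eef_pos: [599.0, 129.6, 156.1]
tool_rot: [-3.141, -0.001, -2.742]
force: [0.5, -0.8, -0.6]
width: -0.1
gripper_force: 0.0
t 7.7 tcp [599.  129.6 156.1] rot [-3.141 -0.001 -2.742] F [ 0.5 -0.8 -0.6] w -0.1 g 0.0 j7 1.02
shift mm [ 0.2 -0.5 50.1]
```

```bash
python3 -m handwheel '[[[0,0,0],[0,0,0.03],1],[[0,0,0],[0,0,0.02],1],[[0,0,0],[0.007,-0.0132,0],1],[[0,0,0],[0.007,-0.0132,0],1],[[0,0,0],[0.007,-0.0132,0],1]]'
python3 -m handwheel '[[[0,0,0],[0.007,-0.0132,0],1],[[0,0,0],[0.007,-0.0132,0],1],[[0,0,0],[0,0,0],1]]'
python3 -m handwheel '[[[0,0,0],[0.007,-0.0132,0],1],[[0,0,0],[0.005,-0.009,0],1],[[0,0,0],[0,0,-0.04],1],[[0,0,0],[0,0,-0.04],1],[[0,0,0],[0,0,-0.03],1]]'
python3 snap.py wrist w3;python3 snap.py scene s3 200 150 220 165
```

```text
clock: 8.08
eef_pos: [594.0, 86.9, 105.5]
tool_rot: [3.136, -0.0, -2.741]
force: [-2.4, 10.7, -2.2]
width: -0.1
gripper_force: 4.5
clock: 8.33
eef_pos: [591.9, 50.1, 105.3]
tool_rot: [-3.139, -0.004, -2.747]
force: [-0.4, -1.3, -0.7]
width: -0.0
gripper_force: 0.0
clock: 8.75
eef_pos: [590.6, 30.2, 218.8]
tool_rot: [3.141, 0.001, -2.743]
force: [1.3, 0.7, 0.4]
width: -0.4
gripper_force: 0.0
(420, 560, 3)
(600, 800, 3)
```

View pics/s3.png

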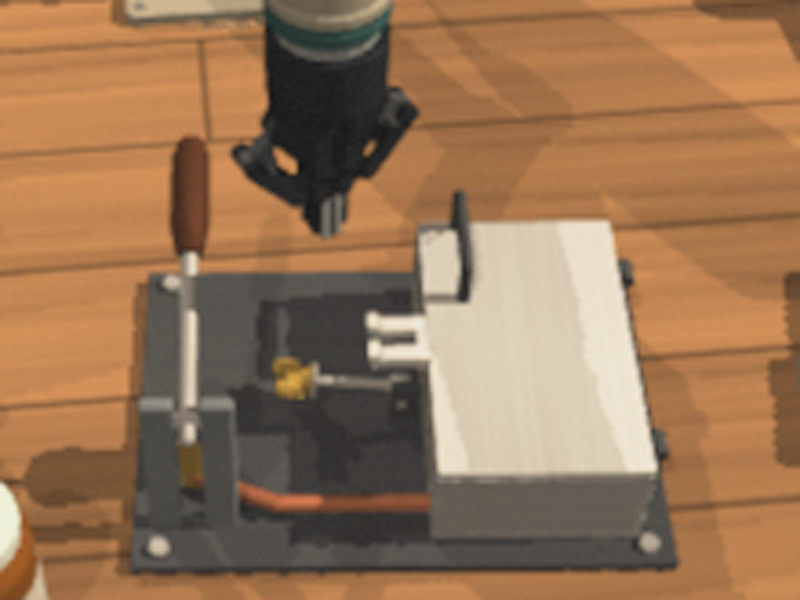

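```bash
python3 -m handwheel '[[[0,0,7],[0,0,0],0.3],[[0,0,7],[0,0,0],0.3],[[0,0,7],[0,0,0],0.3],[[0,0,6.7],[0,0,0],0.3],[[0,0,0],[0,0,0],0.3]]'|grep rot
python3 go.py 519 142.5 107 3.1416 0 3.055
```

```text
tool_rot: [-3.14, -0.001, 3.054]
t 9.3 tcp [589.9  29.7 215.9] rot [-3.14  -0.001  3.054] F [ 0.1 -0.2 -0.3] w 59.3 g 0.0 j7 0.80
shift mm [ 80.3 106.4 108.8]
turn deg [-0.09 -0.04 -0.03]
```

View pics/w3.png

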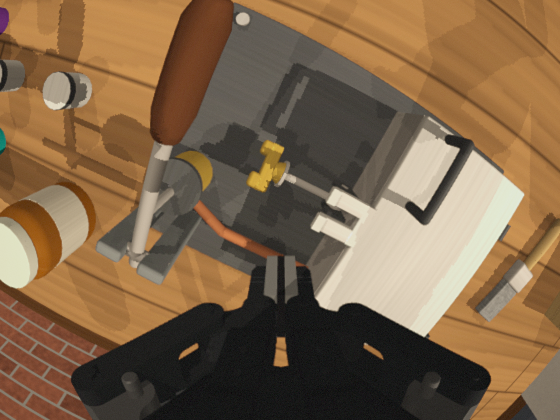

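```bash
python3 - <<'E'
import pickle
from h import *
c=pickle.load(open('w3.pkl','rb'));p=np.load('rig.npy')
for uv in((427,218),(464,146)):
    q=atz(c,*uv,128,c['pose']);x,y=q[:2]-p[:2];C,S=np.cos(p[2]),np.sin(p[2]);print(q.round(1),'rig',round(C*x+S*y,1),round(-S*x+C*y,1))
E
```

```text
[548.5 142.6 128. ] rig -42.5 40.5
[481.7 143.6 128. ] rig -109.1 35.6
```

```bash
python3 -m handwheel '[[[0,0,0],[0.024,0.03,0],0.3],[[0,0,0],[0.024,0.03,0],0.3],[[0,0,0],[0.024,0.03,0],0.3],[[0,0,0],[0.0126,0.017,0.02],0.3],[[0,0,0],[0,0,0.025],0.3]]'|grep pos
python3 -m handwheel '[[[0,0,0],[0,0,0.035],0.3],[[0,0,0],[0,0,0.028],0.3],[[0,0,0],[0,0,0],0.3]]'|grep -E "pos|force"
python3 go.py 515 143.5 107 3.1416 0 3.055
```

```text
eef_pos: [512.9, 150.2, 173.1]
eef_pos: [511.4, 141.9, 103.6]
force: [-0.3, -1.0, -0.3]
gripper_force: 0.0
t 9.9 tcp [511.4 141.9 103.6] rot [-3.137 -0.009  3.062] F [-0.3 -1.  -0.3] w 59.9 g 0.0 j7 0.41
shift mm [-3.4  1.9 -3.4]
turn deg [-0.27 -0.5   0.38]
```

```bash
python3 -m handwheel '[[[0,0,0],[0,0,0],1],[[0,0,0],[0,0,0],1],[[0,0,0],[0,0,0],1],[[0,0,0],[0,0,0],1]]'
python3 -m handwheel '[[[6.5,0,0],[0,0.0024,-0.01425],1],[[6.5,0,0],[0,0.0024,-0.01425],1],[[0,0,0],[0,0,0],1]]'
python3 go.py
```

```text
clock: 10.27
eef_pos: [516.1, 144.5, 110.2]
tool_rot: [3.14, 0.003, 3.058]
force: [-0.7, 2.1, 1.0]
width: 11.5
gripper_force: 4.5
clock: 10.52
eef_pos: [516.9, 155.8, 140.3]
tool_rot: [-2.912, 0.006, 3.067]
force: [0.6, -0.3, 2.3]
width: 7.8
gripper_force: 60.7
t 10.5 tcp [516.9 155.8 140.3] rot [-2.912  0.006  3.067] F [ 0.6 -0.3  2.3] w 7.8 g 60.7 j7 0.34
```

```bash
python3 -m handwheel '[[[6.5,0,0],[0,0.0024,-0.0142],1],[[6.5,0,0],[0,0.0024,-0.0142],1],[[6.5,0,0],[0,0.0024,-0.0142],1],[[6.5,0,0],[0,0.0024,-0.0142],1],[[0,0,0],[0,0,0],1]]'
python3 snap.py scene s4 200 120 240 180; python3 go.py
```

```text
clock: 10.93
eef_pos: [519.5, 189.2, 183.6]
tool_rot: [-2.465, 0.003, 3.069]
force: [5.5, 6.0, -5.3]
width: 7.4
gripper_force: 61.5
(600, 800, 3)
t 11.0 tcp [519.4 188.5 183.1] rot [-2.47   0.002  3.067] F [ 5.5  8.5 -8.4] w 7.5 g 61.5 j7 0.27
```

View pics/s4.png

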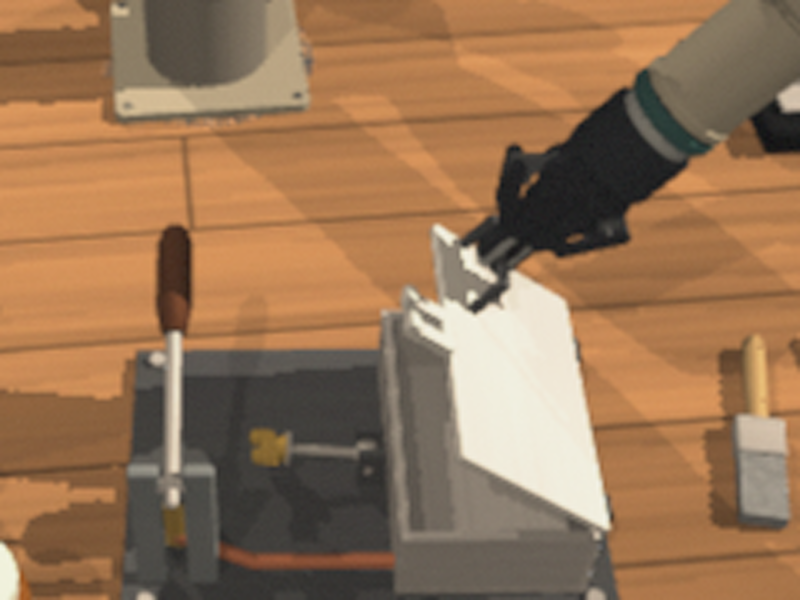

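```bash
python3 -m handwheel '[[[6.5,0,0],[0,0.0024,-0.0142],1],[[6.5,0,0],[0,0.0024,-0.0142],1],[[0,0,0],[0,0,0],1]]' | grep -E "pos|rot|force"
python3 -m handwheel '[[[6.5,0,0],[0,0.0024,-0.0142],1],[[6.5,0,0],[0,0.0024,-0.0142],1],[[0,0,0],[0,0,0],1]]'| grep -E "pos|rot|force"
python3 go.py;python3 -c "
from cell import ctrl;print(ctrl.read_state()['qpos'].round(2))"
```

```text
eef_pos: [520.7, 209.5, 198.2]
tool_rot: [-2.236, -0.001, 3.067]
force: [5.9, 5.9, -8.0]
gripper_force: 62.0
eef_pos: [522.8, 233.5, 209.0]
tool_rot: [-2.004, -0.001, 3.068]
force: [7.1, 4.2, -10.1]
gripper_force: 62.6
t 11.5 tcp [522.8 233.5 209. ] rot [-2.004 -0.001  3.068] F [  7.1   4.2 -10.1] w 7.4 g 62.6 j7 0.34
[-0.66  1.08 -0.36  1.23  0.8   1.98  0.34]
```

```bash
python3 -m handwheel '[[[0,0,0],[0,0.006,-0.012],1],[[0,0,0],[0,0.006,-0.012],1],[[0,0,0],[0,0,0],1]]' | grep -E "pos|rot|force"
python3 go.py
```

```text
eef_pos: [524.7, 258.3, 211.8]
tool_rot: [-2.011, -0.001, 3.061]
force: [3.3, 1.7, -9.6]
gripper_force: 61.6
t 11.7 tcp [524.7 258.3 211.8] rot [-2.011 -0.001  3.061] F [ 3.3  1.7 -9.6] w 7.8 g 61.6 j7 0.40
```

```bash
python3 -m handwheel '[[[0,0,0],[0,0.006,-0.0115],1],[[0,0,0],[0,0.006,-0.0105],1],[[0,0,0],[0,0,0],1],[[0,0,0],[0,0,0],1]]' | grep -E "pos|rot|force"
python3 -m handwheel '[[[0,0,0],[0,0,0],0.4],[[0,0,0],[0,0,0],0.4],[[0,0,0],[0,0,0],0.4],[[0,0,0],[0,0,0],0.4]]' | grep -E "pos|rot|force"
python3 snap.py scene s5 200 120 240 180; python3 go.py
```

```text
eef_pos: [526.8, 282.2, 210.6]
tool_rot: [-2.013, -0.001, 3.06]
force: [3.6, 2.0, -11.1]
gripper_force: 60.0
eef_pos: [526.5, 280.6, 213.9]
tool_rot: [-2.007, 0.001, 3.057]
force: [-0.2, 0.1, 0.2]
gripper_force: 0.0
(600, 800, 3)
t 12.4 tcp [526.5 280.7 213.7] rot [-2.007  0.001  3.057] F [0.8 0.1 0. ] w 51.2 g 0.0 j7 0.47
```

View pics/s5.png

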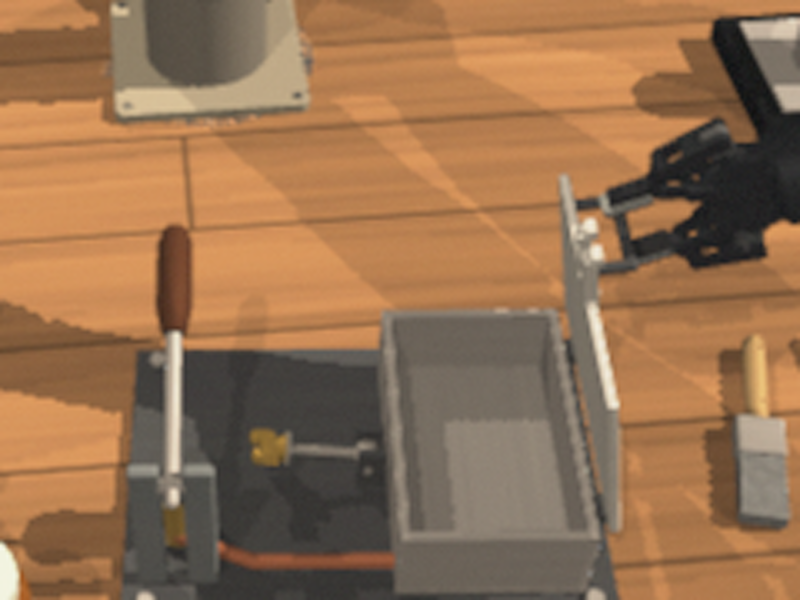

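```bash
python3 -m handwheel '[[[0,0,0],[0,0,-0.03],0.4],[[0,0,0],[0,0,-0.03],0.4],[[0,0,0],[0,0,-0.03],0.4],[[0,0,0],[0,0,0],0.4]]' | grep -E "pos|rot"
python3 -m handwheel '[[[-6.5,0,0],[0,-0.015,0],0.4],[[-6.5,0,0],[0,-0.015,0],0.4],[[-6.5,0,0],[0,-0.015,0],0.4],[[-6.5,0,0],[0,0,-0.02],0.4],[[-6.5,0,0],[0,0,-0.02],0.4]]' | grep -E "pos|rot"
python3 -m handwheel '[[[-6.5,0,0],[0,0,-0.01],0.4],[[-6.5,0,0],[0,0,-0.01],0.4],[[-6.5,0,0],[0,0,0],0.4],[[-6.5,0,0],[0,0,0],0.4],[[-6.5,0,0],[0,0,0],0.4]]' | grep -E "pos|rot"
python3 go.py 581 -245 320 3.1416 0 3.055
cat > tins.py <<'E'
from cell import ctrl
from h import *
c=ctrl.get_image('top');g=cv2.cvtColor(c['pixels'],cv2.COLOR_RGB2HSV)
m=((g[:,:,1]<70)&(g[:,:,2]>110)).astype('uint8')
n,l,st,ce=cv2.connectedComponentsWithStats(m)
for i in range(1,n):
    if 25<st[i,4]<900:
        # topmost part of blob is not known: report centroid at cap height
        q=atz(c,*ce[i],46)
        if 350<q[0]<760 and -520<q[1]<-120: print(q.round(0),'area',st[i,4],'px',ce[i].round(1), 'wh',st[i,2:4])
E
python3 tins.py
```

```text
eef_pos: [530.7, 322.7, 233.3]
tool_rot: [-1.987, -0.005, 3.032]
eef_pos: [529.6, 325.5, 300.1]
tool_rot: [-2.56, -0.016, 3.03]
eef_pos: [530.5, 336.4, 317.5]
tool_rot: [-3.129, -0.015, 3.033]
t 13.6 tcp [530.5 336.4 317.5] rot [-3.129 -0.015  3.033] F [-0.4 -0.5 -1. ] w 51.2 g 0.0 j7 0.94
shift mm [-113.3 -572.5    2.9]
turn deg [-0.7  -0.84 -1.26]
[ 713. -202.   46.] area 128 px [329.4 148.9] wh [25 14]
[ 587. -365.   46.] area 214 px [386.9 179. ] wh [17 17]
[ 579. -243.   46.] area 202 px [349.3 187. ] wh [16 17]
[ 455. -358.   46.] area 214 px [393.2 220.2] wh [18 15]
```

```bash
python3 -m handwheel '[[[-0.7,-0.8,-1.3],[0,0,0],0.2],[[0,0,0],[-0.007,-0.036,0],0.2],[[0,0,0],[-0.007,-0.036,0],0.2],[[0,0,0],[-0.007,-0.036,0],0.2],[[0,0,0],[-0.007,-0.036,0],0.2]]' | grep -E "pos|rot"
python3 -m handwheel '[[[0,0,0],[-0.007,-0.036,0],0.2],[[0,0,0],[-0.007,-0.036,0],0.2],[[0,0,0],[-0.007,-0.036,0],0.2],[[0,0,0],[-0.007,-0.036,0],0.2],[[0,0,0],[-0.007,-0.036,0],0.2]]' | grep -E "pos|rot"
python3 -m handwheel '[[[0,0,0],[-0.007,-0.036,0],0.2],[[0,0,0],[-0.007,-0.036,0],0.2],[[0,0,0],[-0.007,-0.036,0.015],0.2],[[0,0,0],[-0.007,-0.036,0.035],0.2],[[0,0,0],[-0.007,-0.036,0.04],0.2]]' | grep -E "pos|rot"
python3 -m handwheel '[[[0,0,0],[-0.007,-0.032,0.04],0.2],[[0,0,0],[0,0,0.03],0.2],[[0,0,0],[0,0,0],0.2]]' | grep -E "pos|rot"
python3 go.py 581 -245 12 3.1416 0 3.055; python3 snap.py wrist w4
```

```text
eef_pos: [545.5, 189.2, 316.5]
tool_rot: [-3.134, -0.004, 3.057]
eef_pos: [564.9, 7.3, 317.4]
tool_rot: [-3.136, -0.005, 3.056]
eef_pos: [583.8, -160.7, 244.1]
tool_rot: [-3.137, -0.001, 3.055]
eef_pos: [582.0, -185.2, 175.5]
tool_rot: [-3.14, -0.015, 3.053]
t 15.2 tcp [ 582.  -185.2  175.5] rot [-3.14  -0.015  3.053] F [-1.5  1.1 -0.2] w 68.7 g 0.0 j7 1.89
shift mm [ -6.8 -59.5 163.5]
turn deg [-0.07 -0.89 -0.14]
(420, 560, 3)
```

View pics/w4.png

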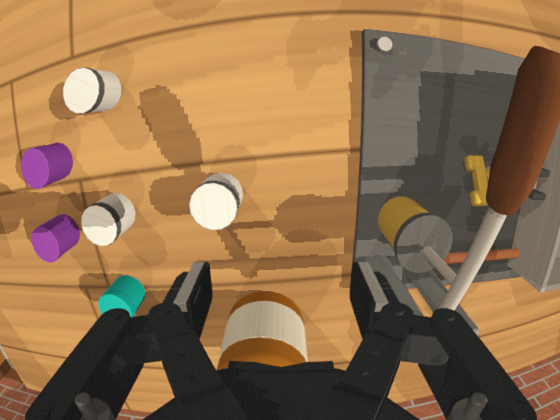

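```bash
python3 - <<'E'
import pickle
from h import *
c=pickle.load(open('w4.pkl','rb'))
for n,uv in dict(A=(211,206),B=(101,221),C=(84,91)).items():print(n,atz(c,*uv,48,c['pose']).round(1))
E
python3 go.py 580 -245 12 3.1416 0 3.055
```

```text
A [ 581.3 -248.    48. ]
B [ 586.5 -365.3   48. ]
C [ 459.1 -358.3   48. ]
t 15.2 tcp [ 584.3 -184.   178.6] rot [-3.141 -0.011  3.055] F [0.  0.6 1.4] w 67.9 g 0.0 j7 1.89
shift mm [ -2.7 -61.  166.6]
turn deg [-0.06 -0.6  -0.02]
```

```bash
python3 -m handwheel '[[[0,-0.6,0],[-0.002,-0.031,0],0.2],[[0,0,0],[0,-0.031,0],0.2],[[0,0,0],[0,0,0],0.2],[[0,0,0],[0,0,0.04],0.2],[[0,0,0],[0,0,0.04],0.2]]' | grep -E "pos|rot"
python3 go.py 580.5 -246.5 12 3.1416 0 3.055
python3 -m handwheel '[[[0,0,0],[0,0,0.025],0.2],[[0,0,0],[0,0,0],0.2],[[0,0,0],[0,0,0],0.2]]' | grep -E "pos|rot"
python3 go.py 580.5 -246.5 12 3.1416 0 3.055
```

```text
eef_pos: [589.0, -248.1, 106.3]
tool_rot: [-3.136, 0.019, 3.056]
t 15.6 tcp [ 589.  -248.1  106.3] rot [-3.136  0.019  3.056] F [ 1.   0.7 -1.4] w 68.2 g 0.0 j7 2.01
shift mm [10.5  1.4 94.1]
turn deg [-0.31  1.11  0.05]
eef_pos: [586.0, -246.7, 77.9]
tool_rot: [-3.139, 0.01, 3.056]
t 15.9 tcp [ 586.  -246.7   77.9] rot [-3.139  0.01   3.056] F [ 0.8 -0.4  0.7] w 68.5 g 0.0 j7 2.01
shift mm [ 6.2 -0.  65.8]
turn deg [-0.17  0.55  0.07]
```

```bash
python3 -m handwheel '[[[0,0.6,0],[0.004,0,0.02],0.2],[[0,0,0],[0,0,0.02],0.2],[[0,0,0],[0,0,0.02],0.2],[[0,0,0],[0,0,0],0.2],[[0,0,0],[0,0,0],0.2]]' | grep -E "pos|rot"
python3 go.py 580.5 -246.5 12 3.1416 0 3.055
python3 -m handwheel '[[[0,0,0],[0,0,0],1],[[0,0,0],[0,0,0],1],[[0,0,0],[0,0,0],1],[[0,0,0],[0,0,0],1],[[0,0,0],[0,0,0],1]]'
python3 go.py 580.5 -246.5 200 3.1416 0 3.055
```

```text
eef_pos: [583.1, -248.3, 19.1]
tool_rot: [-3.137, 0.002, 3.055]
t 16.3 tcp [ 583.1 -248.3   19.1] rot [-3.137  0.002  3.055] F [-0.2  0.   0.5] w 68.3 g 0.0 j7 2.03
shift mm [2.8 1.6 7.1]
turn deg [-0.27  0.12 -0.  ]
clock: 16.72
eef_pos: [583.5, -249.1, 19.7]
tool_rot: [-3.136, 0.004, 3.054]
force: [-0.3, 1.0, 7.0]
width: 42.2
gripper_force: 60.3
t 16.7 tcp [ 583.5 -249.1   19.7] rot [-3.136  0.004  3.054] F [-0.3  1.   7. ] w 42.2 g 60.3 j7 2.03
shift mm [   2.5    1.3 -180.3]
turn deg [-0.31  0.24 -0.05]
```

```bash
python3 -m handwheel '[[[0,0,0],[0,0,-0.04],1],[[0,0,0],[0,0,-0.04],1],[[0,0,0],[0,0,-0.04],1],[[0,0,0],[0,0,-0.04],1],[[0,0,0],[0,0,-0.04],1]]' | grep -E "pos|width"
python3 -m handwheel '[[[0,0,0],[0,0,-0.04],1],[[0,0,0],[-0.0032,0.036,0],1],[[0,0,0],[-0.0032,0.036,0],1],[[0,0,0],[-0.0032,0.036,0],1],[[0,0,0],[-0.0032,0.036,0],1]]' | grep -E "pos|width"
python3 -m handwheel '[[[0,0,0],[-0.0032,0.036,0],1],[[0,0,0],[-0.0032,0.036,0],1],[[0,0,0],[-0.0032,0.036,0],1],[[0,0,0],[-0.0032,0.036,0],1],[[0,0,0],[-0.0032,0.036,0],1]]' | grep -E "pos|width"
python3 -m handwheel '[[[0,0,0],[-0.0032,0.036,0],1],[[0,0,0],[-0.0032,0.036,0],1],[[0,0,0],[-0.0032,0.036,0],1],[[0,0,0],[0,0,0],1],[[0,0,0],[0,0,0],1]]' | grep -E "pos|rot|width"
python3 go.py 659 177.6 40 3.1416 0 3.055
```

```text
eef_pos: [581.6, -247.6, 220.3]
width: 42.3
eef_pos: [607.2, -103.8, 258.1]
width: 42.3
eef_pos: [638.8, 74.5, 256.9]
width: 42.7
eef_pos: [657.2, 183.5, 255.5]
tool_rot: [-3.139, 0.0, 3.06]
width: 42.3
t 18.4 tcp [657.2 183.5 255.5] rot [-3.139  0.     3.06 ] F [-0.1 -1.2 -0.8] w 42.3 g 61.2 j7 1.30
shift mm [ -2.2  -5.1 215.5]
turn deg [-0.16  0.02  0.27]
```

```bash
python3 -m handwheel '[[[0,0,0],[-0.002,-0.005,0.04],1],[[0,0,0],[0,0,0.04],1],[[0,0,0],[0,0,0.04],1],[[0,0,0],[0,0,0.03],1],[[0,0,0],[0,0,0],1]]' | grep -E "pos|rot|width"
python3 go.py 659 177.6 40 3.1416 0 3.055
```

```text
eef_pos: [654.8, 170.3, 99.5]
tool_rot: [-3.132, -0.01, 3.051]
width: 42.2
t 18.8 tcp [654.8 170.3  99.5] rot [-3.132 -0.01   3.051] F [-1.9 -0.4 -1.2] w 42.2 g 65.4 j7 1.34
shift mm [-4.1  8.2 59.4]
turn deg [-0.55 -0.59 -0.2 ]
```

```bash
python3 -m handwheel '[[[0,0,0],[0,0.004,0.02],1],[[0,0,0],[0,0,0.02],1],[[0,0,0],[0,0,0],1],[[0,0,0],[0,0,0],1]]' | grep -E "pos|rot|width|force"
python3 go.py 659 177.6 40 3.1416 0 3.055
```

```text
eef_pos: [659.8, 176.5, 66.1]
tool_rot: [-3.136, -0.0, 3.053]
force: [-0.2, 0.3, -0.7]
width: 42.0
gripper_force: 65.4
t 19.1 tcp [659.8 176.5  66.1] rot [-3.136 -0.     3.053] F [-0.2  0.3 -0.7] w 42.0 g 65.4 j7 1.34
shift mm [ 0.8  1.1 26.1]
turn deg [-0.3  -0.01 -0.1 ]
```

```bash
python3 -m handwheel '[[[0,0,0],[0,0,0.013],1],[[0,0,0],[0,0,0.013],1],[[0,0,0],[0,0,0],1],[[0,0,0],[0,0,0],1]]' | grep -E "pos|rot|width|force"
python3 -m handwheel '[[[0,0,0],[0,0,0],0.35],[[0,0,0],[0,0,0],0.35],[[0,0,0],[0,0,0],0.35],[[0,0,0],[0,0,0],0.35]]' | grep -E "pos|rot|width|force"
python3 -m handwheel '[[[0,0,0],[0,0,-0.02],0.35],[[0,0,0],[0,0,-0.04],0.35],[[0,0,0],[0,0,-0.04],0.35],[[0,0,0],[0,0,-0.04],0.35],[[0,0,0],[0,0,-0.04],0.35]]' | grep -E "pos|rot|width|force"
python3 tins.py; python3 go.py 588 -367 230 3.1416 0 1.57
```

```text
eef_pos: [659.2, 177.1, 38.5]
tool_rot: [-3.137, -0.001, 3.054]
force: [-0.6, -0.2, -0.5]
width: 42.3
gripper_force: 65.7
eef_pos: [659.6, 177.4, 39.1]
tool_rot: [-3.137, 0.0, 3.054]
force: [0.5, -0.2, 0.6]
width: 55.3
gripper_force: 0.0
eef_pos: [659.3, 177.7, 220.7]
tool_rot: [-3.137, -0.0, 3.054]
force: [0.5, -0.4, -0.8]
width: 55.7
gripper_force: 0.0
[ 712. -203.   46.] area 122 px [329.6 149. ] wh [25 13]
[ 587. -365.   46.] area 218 px [386.9 178.9] wh [17 17]
[ 455. -358.   46.] area 213 px [393.4 220.2] wh [18 15]
t 20.3 tcp [664.2 178.9 230.3] rot [3.141 0.014 3.054] F [2.9 0.5 6.4] w 55.4 g 0.0 j7 1.31
shift mm [  28.1 -550.5   -0.4]
turn deg [ 0.61  0.61 85.02]
```

```bash
python3 -m handwheel '[[[0,0,0],[0,0,-0.03],0.25],[[0,0,0],[0.01,-0.0347,0],0.25],[[0,0,0],[0.01,-0.0347,0],0.25],[[0,0,0],[0.01,-0.0347,0],0.25],[[0,0,0],[0.01,-0.0347,0],0.25]]' | grep -E "pos|rot"
python3 -m handwheel '[[[0,0,0],[0.01,-0.0347,0],0.25],[[0,0,0],[0.01,-0.0347,0],0.25],[[0,0,0],[0.01,-0.0347,0],0.25],[[0,0,0],[0.01,-0.0347,0],0.25],[[0,0,0],[0.01,-0.0347,0],0.25]]' | grep -E "pos|rot"
python3 -m handwheel '[[[0,0,0],[0.01,-0.0347,0],0.25],[[0,0,0],[0.01,-0.0347,0],0.25],[[0,0,0],[0.01,-0.0347,0],0.25],[[0,0,0],[0.01,-0.0347,0],0.25],[[0,0,0],[0.01,-0.0347,0],0.25]]' | grep -E "pos|rot"
python3 -m handwheel '[[[0,0,0],[0.01,-0.0347,0],0.25],[[0,0,0],[0.01,-0.0347,0],0.25],[[0,0,0],[0,0,0.03],0.25],[[0,0,0],[0,0,0.04],0.25],[[0,0,0],[0,0,0],0.25]]' | grep -E "pos|rot"
python3 go.py 457.5 -361 17 3.1416 0 3.055;python3 tins.py
```

```text
eef_pos: [606.9, 42.2, 249.7]
tool_rot: [-3.137, 0.001, 3.055]
eef_pos: [541.8, -126.4, 250.5]
tool_rot: [-3.137, 0.0, 3.054]
eef_pos: [476.8, -294.9, 251.3]
tool_rot: [-3.137, 0.0, 3.054]
eef_pos: [447.6, -358.6, 175.5]
tool_rot: [3.14, -0.01, 3.052]
t 21.9 tcp [ 447.6 -358.6  175.5] rot [ 3.14  -0.01   3.052] F [-0.6  1.7 -1.3] w 64.1 g 0.0 j7 2.28
shift mm [-11.6  -1.8 158.4]
turn deg [ 0.1  -0.58 -0.14]
[ 717. -189.   46.] area 79 px [325.1 148.2] wh [14 13]
[ 587. -365.   46.] area 215 px [386.8 179.1] wh [17 17]
[ 451. -357.   46.] area 177 px [393.2 221.4] wh [18 13]
```

```bash
python3 -m handwheel '[[[0,0,0],[-0.007,-0.002,0.03],0.25],[[0,0,0],[0,0,0.04],0.25],[[0,0,0],[0,0,0.02],0.25],[[0,0,0],[0,0,0],0.25],[[0,0,0],[0,0,0],0.25]]' | grep -E "pos|rot"
python3 go.py 458 -361 17 3.1416 0 3.055
```

```text
eef_pos: [459.3, -364.2, 92.6]
tool_rot: [-3.137, 0.0, 3.055]
t 22.4 tcp [ 459.3 -364.2   92.6] rot [-3.137  0.     3.055] F [-0.  -0.4  1.2] w 63.9 g 0.0 j7 2.31
shift mm [ 1.6  3.4 75.6]
turn deg [-0.28  0.03 -0.  ]
```

```bash
python3 -m handwheel '[[[0,0,0],[0.001,0.002,0.035],0.25],[[0,0,0],[0,0,0.025],0.25],[[0,0,0],[0,0,0.015],0.25],[[0,0,0],[0,0,0],0.25],[[0,0,0],[0,0,0],0.25]]' | grep -E "pos|rot"
python3 -m handwheel '[[[0,0,0],[0,0,0],1],[[0,0,0],[0,0,0],1],[[0,0,0],[0,0,0],1],[[0,0,0],[0,0,0],1],[[0,0,0],[0,0,0],1]]'| grep -E "pos|width|force"
python3 -m handwheel '[[[0,0,0],[0,0,-0.04],1],[[0,0,0],[0,0,-0.04],1],[[0,0,0],[0,0,-0.04],1],[[0,0,0],[0,0,-0.04],1],[[0,0,0],[0,0,-0.04],1]]' | grep -E "pos|width"
python3 go.py 594.6 183.3 265
```

```text
eef_pos: [459.0, -363.4, 18.5]
tool_rot: [-3.135, 0.002, 3.054]
eef_pos: [459.3, -363.7, 19.2]
force: [-0.1, 0.3, 7.4]
width: 42.5
gripper_force: 60.1
eef_pos: [457.6, -361.5, 220.0]
width: 42.5
t 23.6 tcp [ 457.6 -361.5  220. ] rot [-3.136  0.002  3.054] F [ 0.8  0.4 -1.3] w 42.5 g 61.3 j7 2.26
shift mm [-88.8 554.4 -48. ]
```

```bash
python3 -m handwheel '[[[0,0,0],[0,0,-0.04],1],[[0,0,0],[-0.0055,0.0346,0],1],[[0,0,0],[-0.0055,0.0346,0],1],[[0,0,0],[-0.0055,0.0346,0],1],[[0,0,0],[-0.0055,0.0346,0],1]]' | grep -E "pos|width"
python3 -m handwheel '[[[0,0,0],[-0.0055,0.0346,0],1],[[0,0,0],[-0.0055,0.0346,0],1],[[0,0,0],[-0.0055,0.0346,0],1],[[0,0,0],[-0.0055,0.0346,0],1],[[0,0,0],[-0.0055,0.0346,0],1]]' | grep -E "pos|width"
python3 -m handwheel '[[[0,0,0],[-0.0055,0.0346,0],1],[[0,0,0],[-0.0055,0.0346,0],1],[[0,0,0],[-0.0055,0.0346,0],1],[[0,0,0],[-0.0055,0.0346,0],1],[[0,0,0],[-0.0055,0.0346,0],1]]' | grep -E "pos|width"
python3 -m handwheel '[[[0,0,0],[-0.0055,0.0346,0],1],[[0,0,0],[-0.0055,0.0346,0],1],[[0,0,0],[0,0,0],1],[[0,0,0],[0,0,0],1],[[0,0,0],[0,0,0],1]]' | grep -E "pos|width"
python3 go.py 594.6 182.3 38
```

```text
eef_pos: [492.0, -224.0, 257.7]
width: 42.3
eef_pos: [534.5, -53.8, 256.7]
width: 42.5
eef_pos: [577.0, 116.2, 255.9]
width: 42.6
eef_pos: [593.7, 181.7, 254.8]
width: 42.7
t 25.3 tcp [593.7 181.7 254.8] rot [-3.136  0.001  3.054] F [ 0.3 -0.4 -0.6] w 42.7 g 61.3 j7 1.26
shift mm [ -0.6   1.8 216.8]
```

```bash
python3 -m handwheel '[[[0,0,0],[0,0,0.04],1],[[0,0,0],[0,0,0.04],1],[[0,0,0],[0,0,0.04],1],[[0,0,0],[0,0,0.035],1],[[0,0,0],[0,0,0],1]]' | grep -E "pos|width"
python3 -m handwheel '[[[0,0,0],[0,0,0.0],1],[[0,0,0],[0,0,0.0],1]]' | grep -E "pos|width"
python3 go.py 594.6 182.3 38
```

```text
eef_pos: [588.7, 178.1, 93.0]
width: 42.2
eef_pos: [595.5, 180.8, 101.3]
width: 42.0
t 25.9 tcp [595.5 180.8 101.3] rot [-3.138  0.003  3.052] F [ 0.4  0.3 -0. ] w 42.0 g 61.3 j7 1.30
shift mm [ 1.3  1.6 63.3]
```

```bash
python3 -m handwheel '[[[0,0,0],[0.001,0.001,0.025],1],[[0,0,0],[0,0,0.022],1],[[0,0,0],[0,0,0.014],1],[[0,0,0],[0,0,0],1],[[0,0,0],[0,0,0],1]]' | grep -E "pos|width|force"
python3 -m handwheel '[[[0,0,0],[0,0,0],0.35],[[0,0,0],[0,0,0],0.35],[[0,0,0],[0,0,0],0.35],[[0,0,0],[0,0,0],0.35]]' | grep -E "pos|rot|width|force"
python3 -m handwheel '[[[0,0,0],[0,0,-0.02],0.35],[[0,0,0],[0,0,-0.04],0.35],[[0,0,0],[0,0,-0.04],0.35],[[0,0,0],[0,0,-0.04],0.35],[[0,0,0],[0,0,-0.04],0.35]]' | grep -E "pos|rot|width|force"
python3 tins.py; python3 go.py 588 -367 260 3.1416 0 1.57
```

```text
eef_pos: [594.4, 182.6, 40.1]
force: [0.8, 0.3, 0.3]
width: 42.9
gripper_force: 61.3
eef_pos: [593.5, 182.8, 39.0]
tool_rot: [-3.138, 0.002, 3.054]
force: [-0.2, 0.6, 0.0]
width: 55.5
gripper_force: 0.0
eef_pos: [592.5, 182.8, 220.0]
tool_rot: [-3.136, -0.0, 3.053]
force: [1.7, 0.3, -0.1]
width: 55.8
gripper_force: 0.0
[ 712. -203.   46.] area 125 px [329.5 149. ] wh [25 15]
[ 589. -369.   46.] area 158 px [388.  178.3] wh [15 17]
t 27.1 tcp [597.4 184.2 228.7] rot [3.14  0.013 3.053] F [ 2.9 -0.1  5.9] w 55.7 g 0.0 j7 1.27
shift mm [ -39.6 -549.9  -31.4]
turn deg [ 0.61  0.56 84.99]
```

```bash
python3 -m handwheel '[[[0,0,0],[0,0,-0.03],0.25],[[0,0,0],[-0.0025,-0.0344,0],0.25],[[0,0,0],[-0.0025,-0.0344,0],0.25],[[0,0,0],[-0.0025,-0.0344,0],0.25],[[0,0,0],[-0.0025,-0.0344,0],0.25]]' | grep -E "pos"
python3 -m handwheel '[[[0,0,0],[-0.0025,-0.0344,0],0.25],[[0,0,0],[-0.0025,-0.0344,0],0.25],[[0,0,0],[-0.0025,-0.0344,0],0.25],[[0,0,0],[-0.0025,-0.0344,0],0.25],[[0,0,0],[-0.0025,-0.0344,0],0.25]]' | grep -E "pos"
python3 -m handwheel '[[[0,0,0],[-0.0025,-0.0344,0],0.25],[[0,0,0],[-0.0025,-0.0344,0],0.25],[[0,0,0],[-0.0025,-0.0344,0],0.25],[[0,0,0],[-0.0025,-0.0344,0],0.25],[[0,0,0],[-0.0025,-0.0344,0],0.25]]' | grep -E "pos"
python3 -m handwheel '[[[0,0,0],[-0.0025,-0.0344,0],0.25],[[0,0,7.1],[0,0,0],0.25],[[0,0,7.1],[0,0,0],0.25],[[0,0,7.1],[0,0,0],0.25],[[0,0,7.1],[0,0,0],0.25]]' | grep -E "pos|rot"
python3 -m handwheel '[[[0,0,7.1],[0,0,0],0.25],[[0,0,7.1],[0,0,0],0.25],[[0,0,7.1],[0,0,0],0.25],[[0,0,7.1],[0,0,0],0.25],[[0,0,7.1],[0,0,0],0.25]]' | grep -E "pos|rot"
python3 -m handwheel '[[[0,0,7.1],[0,0,0],0.25],[[0,0,7.1],[0,0,0],0.25],[[0,0,7.1],[0,0,0],0.25],[[0,0,0],[0,0,0.04],0.25],[[0,0,0],[0,0,0.04],0.25]]' | grep -E "pos|rot"
python3 go.py 588 -367 17 3.1416 0 1.57; python3 snap.py wrist w5
```

```text
eef_pos: [590.7, 44.3, 249.0]
eef_pos: [587.9, -128.5, 249.5]
eef_pos: [585.4, -300.9, 250.3]
eef_pos: [584.9, -334.0, 250.2]
tool_rot: [-3.138, 0.002, 2.552]
eef_pos: [585.1, -333.6, 250.3]
tool_rot: [-3.14, 0.004, 1.933]
eef_pos: [587.0, -335.3, 172.0]
tool_rot: [3.136, 0.008, 1.567]
t 29.6 tcp [ 587.  -335.3  172. ] rot [3.136 0.008 1.567] F [-0.5  0.1 -0.8] w 63.9 g 0.0 j7 0.88
shift mm [-30.4   0.3 155.3]
turn deg [ 0.31  0.49 -0.16]
(420, 560, 3)
```

View pics/w5.png

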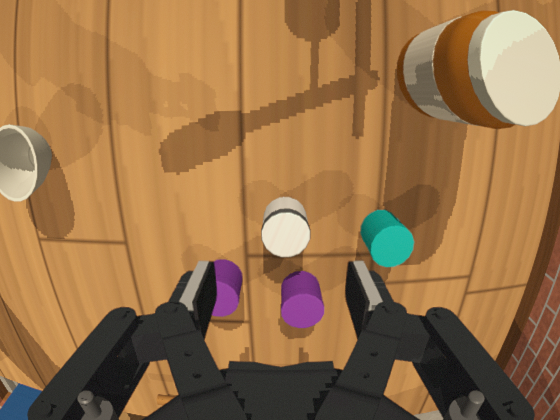

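```bash
python3 - <<'E'
import pickle
from h import *
c=pickle.load(open('w5.pkl','rb'))
for n,uv in dict(B=(286,230),p1=(302,306),p2=(222,290),tq=(392,246)).items():print(n,atz(c,*uv,48,c['pose']).round(1))
E
python3 go.py 588 -367 17 3.1416 0 1.57
```

```text
B [ 591.9 -365.9   48. ]
p1 [ 608.3 -449.2   48. ]
p2 [ 529.4 -430.1   48. ]
tq [ 692.5 -383.9   48. ]
t 29.7 tcp [ 581.9 -330.8  161.5] rot [-3.132 -0.001  1.567] F [-1.5  3.2 -6.1] w 64.1 g 0.0 j7 0.88
shift mm [-36.4   7.6 144.3]
turn deg [-0.54 -0.07 -0.15]
```

```bash
python3 -m handwheel '[[[0,0,0],[-0.034,0,0],0.25],[[0,0,0],[0,0,0.04],0.25],[[0,0,0],[0,0,0.03],0.25],[[0,0,0],[0,0,0],0.25],[[0,0,0],[0,0,0],0.25]]' | grep -E "pos|rot"
python3 go.py 589 -367 17 3.1416 0 1.57
```

```text
eef_pos: [584.3, -367.6, 99.8]
tool_rot: [-3.139, 0.002, 1.567]
t 30.1 tcp [ 584.3 -367.6   99.8] rot [-3.139  0.002  1.567] F [ 0.9 -0.8  0.9] w 64.1 g 0.0 j7 0.95
shift mm [ 0.8  5.  82.7]
turn deg [-0.17  0.14 -0.16]
```

```bash
python3 -m handwheel '[[[0,0,0],[0.001,0.005,0.035],0.25],[[0,0,0],[0,0,0.03],0.25],[[0,0,0],[0,0,0.016],0.25],[[0,0,0],[0,0,0],0.25],[[0,0,0],[0,0,0],0.25]]' | grep -E "pos|rot"
python3 -m handwheel '[[[0,0,0],[0,0,0],1],[[0,0,0],[0,0,0],1],[[0,0,0],[0,0,0],1],[[0,0,0],[0,0,0],1],[[0,0,0],[0,0,0],1]]'| grep -E "pos|width|force"
python3 -m handwheel '[[[0,0,0],[0,0,-0.04],1],[[0,0,0],[0,0,-0.04],1],[[0,0,0],[0,0,-0.04],1],[[0,0,0],[0,0,-0.04],1],[[0,0,0],[0,0,-0.04],1]]' | grep -E "pos|width"
python3 -m handwheel '[[[0,0,0],[0,0,-0.04],1],[[0,0,-7.1],[0,0,0],1],[[0,0,-7.1],[0,0,0],1],[[0,0,-7.1],[0,0,0],1],[[0,0,-7.1],[0,0,0],1]]' | grep -E "rot|pos|width"
python3 -m handwheel '[[[0,0,-7.1],[0,0,0],1],[[0,0,-7.1],[0,0,0],1],[[0,0,-7.1],[0,0,0],1],[[0,0,-7.1],[0,0,0],1],[[0,0,-7.1],[0,0,0],1]]' | grep -E "rot|pos|width"
python3 -m handwheel '[[[0,0,-7.1],[0,0,0],1],[[0,0,-7.1],[0,0,0],1],[[0,0,-7.1],[0,0,0],1],[[0,0,0],[0,0,0],1],[[0,0,0],[0,0,0],1]]' | grep -E "rot|pos|width"
python3 go.py 529.9 189 260 3.1416 0 3.055
```

```text
eef_pos: [590.4, -368.4, 20.8]
tool_rot: [3.141, 0.006, 1.567]
eef_pos: [591.4, -369.4, 22.5]
force: [-0.7, -0.6, 7.0]
width: 42.1
gripper_force: 61.2
eef_pos: [589.7, -367.0, 222.6]
width: 42.7
eef_pos: [589.9, -366.8, 261.0]
tool_rot: [-3.14, 0.005, 2.069]
width: 42.1
eef_pos: [589.6, -367.0, 260.6]
tool_rot: [-3.137, 0.003, 2.688]
width: 42.4
eef_pos: [589.7, -367.1, 260.3]
tool_rot: [-3.137, 0.001, 3.05]
width: 42.0
t 32.6 tcp [ 589.7 -367.1  260.3] rot [-3.137  0.001  3.05 ] F [-0.6 -0.5 -0.4] w 42.0 g 61.3 j7 2.12
shift mm [110.4 548.3  -2.6]
turn deg [-0.29  0.05 -0.29]
```

```bash
python3 -m handwheel '[[[0,0,0],[0.0069,0.0343,0],1],[[0,0,0],[0.0069,0.0343,0],1],[[0,0,0],[0.0069,0.0343,0],1],[[0,0,0],[0.0069,0.0343,0],1],[[0,0,0],[0.0069,0.0343,0],1]]' | grep -E "pos|width"
python3 -m handwheel '[[[0,0,0],[0.0069,0.0343,0],1],[[0,0,0],[0.0069,0.0343,0],1],[[0,0,0],[0.0069,0.0343,0],1],[[0,0,0],[0.0069,0.0343,0],1],[[0,0,0],[0.0069,0.0343,0],1]]' | grep -E "pos|width"
python3 -m handwheel '[[[0,0,0],[0.0069,0.0343,0],1],[[0,0,0],[0.0069,0.0343,0],1],[[0,0,0],[0.0069,0.0343,0],1],[[0,0,0],[0.0069,0.0343,0],1],[[0,0,0],[0.0069,0.0343,0],1]]' | grep -E "pos|width"
python3 -m handwheel '[[[0,0,0],[0.0069,0.0343,0],1],[[0,0,0],[0,0,0.04],1],[[0,0,0],[0,0,0.04],1],[[0,0,0],[0,0,0.04],1],[[0,0,0],[0,0,0.03],1]]' | grep -E "pos|width"
python3 -m handwheel '[[[0,0,0],[0,0,0],1],[[0,0,0],[0,0,0],1],[[0,0,0],[0,0,0],1]]' | grep -E "pos|width"
python3 go.py 529.9 187 41 3.1416 0 3.055
```

```text
eef_pos: [570.1, -191.5, 259.0]
width: 42.2
eef_pos: [550.8, -17.6, 258.4]
width: 42.3
eef_pos: [531.6, 156.3, 257.6]
width: 42.1
eef_pos: [527.0, 188.7, 104.8]
width: 42.4
eef_pos: [529.5, 189.1, 108.7]
width: 42.2
t 34.5 tcp [529.5 189.1 108.7] rot [-3.138  0.003  3.052] F [-0.2  0.  -1.3] w 42.2 g 61.5 j7 1.25
shift mm [-0.3 -1.8 67.7]
turn deg [-0.21  0.17 -0.16]
```

```bash
python3 -m handwheel '[[[0,0,0],[0,-0.002,0.025],1],[[0,0,0],[0,0,0.025],1],[[0,0,0],[0,0,0.016],1],[[0,0,0],[0,0,0],1],[[0,0,0],[0,0,0],1]]' | grep -E "pos|width|force"
python3 -m handwheel '[[[0,0,0],[0,0,0],0.35],[[0,0,0],[0,0,0],0.35],[[0,0,0],[0,0,0],0.35],[[0,0,0],[0,0,0],0.35]]' | grep -E "pos|rot|width|force"
python3 -m handwheel '[[[0,0,0],[0,0,-0.02],0.35],[[0,0,0],[0,0,-0.04],0.35],[[0,0,0],[0,0,-0.04],0.35],[[0,0,0],[0,0,-0.04],0.35],[[0,0,0],[0,0,-0.04],0.35]]' | grep -E "pos|rot|width|force"
python3 -m handwheel '[[[0,0,0],[0,0,-0.04],0.6],[[0,0,0],[0,0,-0.04],0.9],[[0,0,0],[0,0,-0.02],1],[[0,0,0],[0,0,0],1]]' | grep -E "pos|rot|width|force"
python3 tins.py; python3 go.py; python3 snap.py top t6; python3 - <<'E'
import pickle,cv2
i=pickle.load(open('t6.pkl','rb'));p=i['pixels'][90:330,170:500,::-1];cv2.imwrite('pics/t6.png',cv2.resize(p,(800,582),interpolation=2))
E
```

```text
eef_pos: [529.3, 186.9, 42.8]
force: [0.3, 0.6, -0.3]
width: 42.5
gripper_force: 63.3
eef_pos: [528.4, 187.0, 41.9]
tool_rot: [-3.138, 0.002, 3.054]
force: [-0.0, -0.3, 0.4]
width: 55.4
gripper_force: 0.0
eef_pos: [527.4, 187.3, 223.1]
tool_rot: [-3.137, 0.0, 3.054]
force: [0.8, 1.6, -0.2]
width: 55.7
gripper_force: 0.0
eef_pos: [530.6, 188.7, 326.8]
tool_rot: [3.141, 0.01, 3.054]
force: [0.7, -0.9, -0.5]
width: 7.1
gripper_force: 0.0
[ 713. -203.   46.] area 127 px [329.5 148.9] wh [25 15]
t 36.0 tcp [529.1 188.3 323.9] rot [-3.14   0.005  3.054] F [-0.8 -0.2  0.3] w 1.1 g 0.0 j7 1.19
(420, 560, 3)
```

View pics/t6.png

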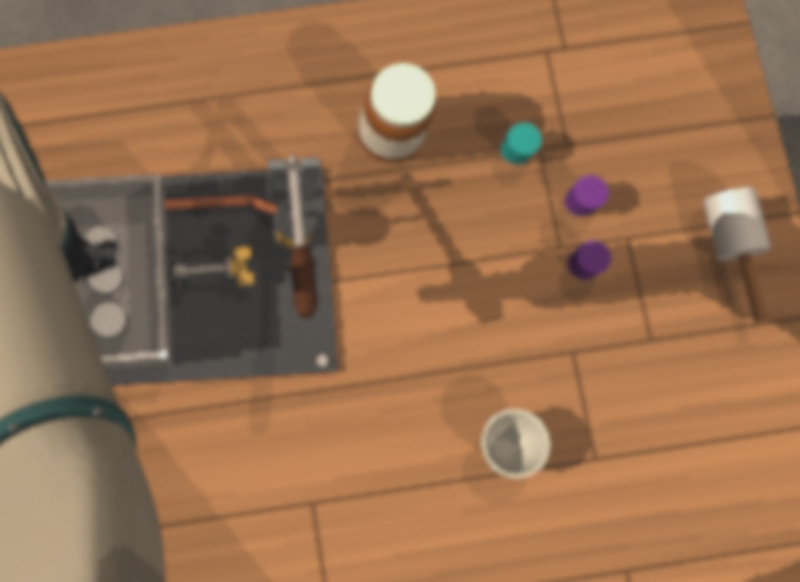

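```bash
python3 -m handwheel '[[[0,0,0],[-0.0232,0.0291,0],1],[[0,0,0],[-0.0232,0.0291,0],1],[[0,0,0],[-0.0232,0.0291,0],1],[[0,0,0],[-0.0232,0.0291,0],1],[[0,0,0],[-0.0232,0.0291,0],1]]' | grep -E "pos|rot"
python3 -m handwheel '[[[0,0,0],[0,0,0.03],1],[[0,0,0],[0,0,0.03],1],[[0,0,0],[0,0,0.03],1],[[0,0,0],[0,0,0.03],1],[[0,0,0],[0,0,0],1]]' | grep -E "pos|rot|force"
python3 go.py 657 323 200 3.1416 0 3.055
```

```text
eef_pos: [656.0, 323.7, 317.6]
tool_rot: [-3.135, -0.004, 3.054]
eef_pos: [650.6, 319.9, 190.4]
tool_rot: [-3.128, -0.015, 3.054]
force: [-1.2, 0.0, -1.5]
gripper_force: 0.0
t 36.9 tcp [650.6 319.9 190.4] rot [-3.128 -0.015  3.054] F [-1.2  0.  -1.5] w 0.4 g 0.0 j7 1.10
shift mm [-6.   3.6 -9.7]
turn deg [-0.76 -0.84 -0.07]
```

```bash
python3 -m handwheel '[[[0,0,0],[0,-0.015,0],1],[[0,0,0],[0,-0.015,0],1],[[0,0,0],[0,-0.015,0],1],[[0,0,0],[0,-0.015,0],1],[[0,0,0],[0,-0.015,0],1]]' | grep -E "pos|rot|force"
python3 -m handwheel '[[[0,0,0],[0,-0.015,0],1],[[0,0,0],[0,-0.015,0],1],[[0,0,0],[0,-0.015,0],1],[[0,0,0],[0,-0.015,0],1],[[0,0,0],[0,-0.015,0],1]]' | grep -E "pos|rot|force"
python3 -m handwheel '[[[0,0,0],[0,-0.015,0],1],[[0,0,0],[0,0,0],1],[[0,0,0],[0,0,0],1]]' | grep -E "pos|rot|force"
python3 go.py 643 165 230
```

```text
eef_pos: [649.2, 249.0, 200.9]
tool_rot: [-3.141, 0.0, 3.055]
force: [0.7, 5.6, -2.5]
gripper_force: 2.2
eef_pos: [642.9, 171.2, 201.2]
tool_rot: [-3.137, 0.0, 3.054]
force: [-0.2, 2.6, 1.0]
gripper_force: 1.3
eef_pos: [641.8, 154.6, 201.0]
tool_rot: [-3.135, -0.0, 3.051]
force: [0.4, 0.4, -0.7]
gripper_force: 0.0
t 38.0 tcp [641.8 154.6 201. ] rot [-3.135 -0.     3.051] F [ 0.4  0.4 -0.7] w 0.1 g 0.0 j7 1.32
shift mm [ -0.3  10.2 -29.1]
```

```bash
python3 -m handwheel '[[[0,0,0],[0,0.006,0],1],[[0,0,0],[0,0,0.012],1],[[0,0,0],[0,0,0.012],1],[[0,0,0],[0,0,0.012],1],[[0,0,0],[0,0,0.012],1]]' | grep -E "pos|rot|force"
python3 -m handwheel '[[[0,0,0],[0,0,0.012],1],[[0,0,0],[0,0,0.012],1],[[0,0,0],[0,0,0.012],1],[[0,0,0],[0,0,0.01],1],[[0,0,0],[0,0,0],1]]' | grep -E "pos|rot|force"
python3 go.py 643 165 91;python3 snap.py scene s7 200 120 240 180
```

```text
eef_pos: [641.7, 163.8, 151.2]
tool_rot: [-3.136, -0.001, 3.055]
force: [0.4, -0.1, 4.2]
gripper_force: 1.4
eef_pos: [640.1, 162.8, 103.6]
tool_rot: [-3.135, -0.005, 3.054]
force: [-0.4, 0.3, -0.7]
gripper_force: 0.0
t 38.9 tcp [640.1 162.8 103.6] rot [-3.135 -0.005  3.054] F [-0.4  0.3 -0.7] w 0.1 g 0.0 j7 1.33
shift mm [-2.8  2.6 12.6]
(600, 800, 3)
```

View pics/s7.png

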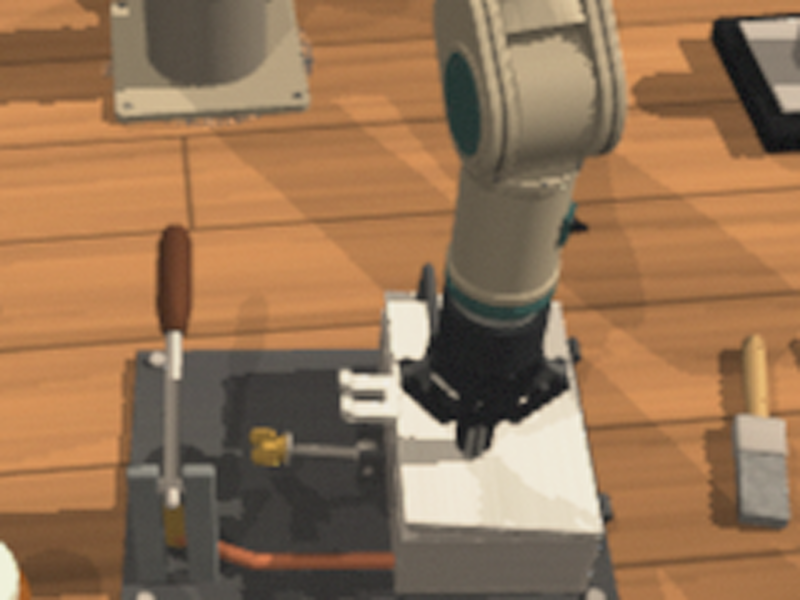

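```bash
python3 -m handwheel '[[[0,0,0],[0,0,0.006],1],[[0,0,0],[0,0,0.006],1],[[0,0,0],[0,0,0.003],1],[[0,0,0],[0,0,0],1],[[0,0,0],[0,0,0],1]]' | grep -E "pos|rot|force"
python3 go.py 643 165 91
```

```text
eef_pos: [642.1, 163.6, 91.8]
tool_rot: [-3.137, -0.0, 3.054]
force: [0.1, 0.8, 0.0]
gripper_force: 0.0
t 39.3 tcp [642.1 163.6  91.8] rot [-3.137 -0.     3.054] F [0.1 0.8 0. ] w -0.1 g 0.0 j7 1.33
shift mm [-0.8  1.5  0.8]
```

```bash
python3 -m handwheel '[[[0,0,0],[0,0,0.002],1],[[0,0,0],[0,0,0.002],1],[[0,0,0],[0,0,0],1],[[0,0,0],[0,0,0],1]]' | grep -E "pos|rot|force"
python3 go.py 643 165 91
```

```text
eef_pos: [642.2, 163.7, 91.5]
tool_rot: [-3.138, 0.001, 3.054]
force: [-7.5, -0.7, 21.5]
gripper_force: 11.0
t 39.6 tcp [642.2 163.7  91.5] rot [-3.138  0.001  3.054] F [-7.5 -0.7 21.5] w 0.1 g 11.0 j7 1.33
shift mm [-0.7  1.3  0.5]
```

```bash
python3 -m handwheel '[[[0,0,0],[0,0,-0.03],1],[[0,0,0],[0,0,-0.04],1],[[0,0,0],[0,0,-0.04],1],[[0,0,0],[0,0,-0.04],1],[[0,0,0],[0,0,0],1]]' | grep -E "pos|rot|force"
python3 - <<'E'
import pickle
from h import *
t=pickle.load(open('t6.pkl','rb'));s=pickle.load(open('s7.pkl','rb'));p=np.load('rig.npy')
A=lambda u,v:(170+u/2.424,90+v/2.425);B=lambda u,v:(200+u/3.333,120+v/3.333)
C,S=np.cos(p[2]),np.sin(p[2])
def inv(q):x,y=q[:2]-p[:2];return np.round([C*x+S*y,-S*x+C*y,q[2]],1)
for a,b in (((304,282),(174,278)),((302,250),(172,330)),((305,312),(176,228))):
    q=tri([ray(t,*A(*a)),ray(s,*B(*b))]);print(q.round(1),inv(q))
print(inv(atz(t,*A(304,282),190)))
E
python3 go.py 518 -53 240
```

```text
eef_pos: [647.0, 165.2, 247.0]
tool_rot: [3.14, 0.014, 3.054]
force: [1.6, -0.3, 1.1]
gripper_force: 0.0
[515.2 -55.1 184.8] [ -58.4 -159.4  184.8]
[556.2 -59.6 170.1] [ -17.1 -160.4  170.1]
[477.6 -50.1 202.2] [ -96.3 -157.7  202.2]
[ -59.4 -159.7  190. ]
t 40.1 tcp [647.  165.2 247. ] rot [3.14  0.014 3.054] F [ 1.6 -0.3  1.1] w -0.1 g 0.0 j7 1.31
shift mm [ 109.6 -228.6    5.2]
```

```bash
python3 -m handwheel '[[[0,0,0],[0.0163,-0.033,0],1],[[0,0,0],[0.0163,-0.033,0],1],[[0,0,0],[0.0163,-0.033,0],1],[[0,0,0],[0.0163,-0.033,0],1],[[0,0,0],[0.0163,-0.033,0],1]]' | grep -E "pos"
python3 -m handwheel '[[[0,0,0],[0.0163,-0.033,0],1],[[0,0,0],[0.0163,-0.033,0],1],[[0,0,0],[0,0,0],1],[[0,0,0],[0,0,0],1]]' | grep -E "pos|rot|force"
python3 go.py 514 -55 202
```

```text
eef_pos: [545.4, 5.8, 238.5]
eef_pos: [507.3, -58.3, 239.2]
tool_rot: [-3.137, 0.0, 3.049]
force: [0.8, 0.4, -0.2]
gripper_force: 0.0
t 40.8 tcp [507.3 -58.3 239.2] rot [-3.137  0.     3.049] F [ 0.8  0.4 -0.2] w -0.3 g 0.0 j7 1.66
shift mm [-6.3  4.  37.2]
```

```bash
python3 -m handwheel '[[[0,0,0],[-0.004,0.004,0.02],1],[[0,0,0],[0,0,0.02],1],[[0,0,0],[0,0,0.02],1],[[0,0,0],[0,0,0.02],1],[[0,0,0],[0,0,0],1]]' | grep -E "pos|rot|force"
python3 -m handwheel '[[[0,0,0],[0,0,0.02],1],[[0,0,0],[0,0,0.02],1],[[0,0,0],[0,0,0],1]]' | grep -E "pos|rot|force"
python3 go.py 514 -55 88
```

```text
eef_pos: [511.8, -51.0, 156.3]
tool_rot: [-3.138, -0.004, 3.056]
force: [-2.3, 0.5, 6.3]
gripper_force: 2.8
eef_pos: [513.1, -51.7, 117.8]
tool_rot: [-3.138, -0.001, 3.056]
force: [-1.7, 1.2, 8.9]
gripper_force: 4.2
t 41.5 tcp [513.1 -51.7 117.8] rot [-3.138 -0.001  3.056] F [-1.7  1.2  8.9] w 0.1 g 4.2 j7 1.70
shift mm [-1.2 -3.1 29.8]
```

```bash
python3 -m handwheel '[[[0,0,0],[0,-0.001,0.015],1],[[0,0,0],[0,0,0.012],1],[[0,0,0],[0,0,0.004],1],[[0,0,0],[0,0,0],1],[[0,0,0],[0,0,0],1]]' | grep -E "pos|rot|force"
```

```text
eef_pos: [516.4, -52.6, 90.4]
tool_rot: [-3.139, 0.007, 3.056]
force: [0.5, 3.1, 10.6]
gripper_force: 5.0
```

```bash
python3 -m handwheel '[[[0,0,0],[0,0,0.003],1],[[0,0,0],[0,0,0],1],[[0,0,0],[0,0,0],1]]' | grep -E "pos|force"
python3 -m handwheel '[[[0,0,0],[0,0,0.002],1],[[0,0,0],[0,0,0],1],[[0,0,0],[0,0,0],1]]' | grep -E "pos|force"
```

```text
eef_pos: [516.7, -52.6, 89.3]
force: [-2.8, 1.9, 27.3]
gripper_force: 13.2
eef_pos: [516.8, -52.6, 89.0]
force: [-6.5, 3.4, 43.2]
gripper_force: 21.4
```

```bash
python3 -m handwheel '[[[0,0,0],[0,0,-0.03],1],[[0,0,0],[0,0,-0.04],1],[[0,0,0],[0,0,-0.04],1],[[0,0,0],[0,0,-0.03],1],[[0,0,0],[0,0,0],1]]' | grep -E "pos|force"
python3 -m handwheel '[[[0,0,0],[0,0,0],1],[[0,0,0],[0,0,0],1],[[0,0,0],[0,0,0],1]]' | grep -E "pos|force"
python3 go.py 513 -54 89
```

```text
eef_pos: [517.5, -53.4, 230.5]
force: [1.0, -0.1, 0.4]
gripper_force: 0.0
eef_pos: [511.8, -53.1, 222.2]
force: [-1.1, 0.1, -0.3]
gripper_force: 0.0
t 43.1 tcp [511.8 -53.1 222.2] rot [-3.137 -0.002  3.055] F [-1.1  0.1 -0.3] w 0.2 g 0.0 j7 1.66
shift mm [ -1.5  -0.2 133.2]
```

Second stroke: same distance down, checking the force at the bottom, then up.

```bash
python3 -m handwheel '[[[0,0,0],[0,0,0.02],1],[[0,0,0],[0,0,0.03],1],[[0,0,0],[0,0,0.03],1],[[0,0,0],[0,0,0.025],1],[[0,0,0],[0,0,0.02],1]]' | grep -E "pos|force"
python3 -m handwheel '[[[0,0,0],[0,0,0.01],1],[[0,0,0],[0,0,0.002],1],[[0,0,0],[0,0,0],1],[[0,0,0],[0,0,0],1]]' | grep -E "pos|force"
python3 -m handwheel '[[[0,0,0],[0,0,0],1],[[0,0,0],[0,0,0],1]]' | grep -E "pos|force"; python3 go.py
```

```text
eef_pos: [513.6, -53.9, 96.3]
force: [3.9, 0.8, 11.2]
gripper_force: 5.2
eef_pos: [513.8, -54.1, 88.3]
force: [-4.6, 2.0, 32.6]
gripper_force: 16.2
eef_pos: [513.8, -54.1, 88.3]
force: [-4.8, 2.5, 31.1]
gripper_force: 16.1
t 44.0 tcp [513.8 -54.1  88.3] rot [-3.138  0.003  3.054] F [-4.8  2.5 31.1] w -0.0 g 16.1 j7 1.72
```

```bash
python3 -m handwheel '[[[0,0,0],[0,0,-0.027],1],[[0,0,0],[0,0,-0.04],1],[[0,0,0],[0,0,-0.04],1],[[0,0,0],[0,0,-0.03],1],[[0,0,0],[0,0,0],1]]' | grep -E "pos|force"
python3 -m handwheel '[[[0,0,0],[0,0,0],1],[[0,0,0],[0,0,0],1],[[0,0,0],[0,0,0],1],[[0,0,0],[0,0,0],1]]' | grep -E "pos|force"
python3 -m handwheel '[[[0,0,0],[0,0,0.02],1],[[0,0,0],[0,0,0.03],1],[[0,0,0],[0,0,0.03],1],[[0,0,0],[0,0,0.025],1],[[0,0,0],[0,0,0.02],1]]' | grep -E "pos|force"
python3 -m handwheel '[[[0,0,0],[0,0,0.01],1],[[0,0,0],[0,0,0.002],1],[[0,0,0],[0,0,0],1],[[0,0,0],[0,0,0],1]]' | grep -E "pos|force"
python3 -m handwheel '[[[0,0,0],[0,0,0],1],[[0,0,0],[0,0,0],1]]' | grep -E "pos|force"
```

```text
eef_pos: [515.9, -54.1, 227.7]
force: [0.2, 0.3, -0.1]
gripper_force: 0.0
eef_pos: [511.4, -53.5, 221.2]
force: [-0.0, -0.3, 0.2]
gripper_force: 0.0
eef_pos: [513.8, -54.2, 96.4]
force: [3.4, 0.8, 12.4]
gripper_force: 5.2
eef_pos: [514.0, -54.3, 88.4]
force: [-3.3, 1.4, 32.2]
gripper_force: 15.7
eef_pos: [514.0, -54.2, 88.4]
force: [-4.8, 1.9, 31.4]
gripper_force: 15.7
```

Third stroke is down at the stop; let it up, retreat high, and take a last look.

```bash
python3 -m handwheel '[[[0,0,0],[0,0,-0.027],1],[[0,0,0],[0,0,-0.04],1],[[0,0,0],[0,0,-0.04],1],[[0,0,0],[0,0,-0.04],1],[[0,0,0],[0,0,-0.04],1]]' | grep -E "pos|force"
python3 -m handwheel '[[[0,0,0],[0.03,0,-0.02],1],[[0,0,0],[0.03,0,0],1],[[0,0,0],[0,0,0],1],[[0,0,0],[0,0,0],1],[[0,0,0],[0,0,0],1]]' | grep -E "pos|force"
python3 -m handwheel '[[[0,0,0],[0,0,0],1],[[0,0,0],[0,0,0],1],[[0,0,0],[0,0,0],1],[[0,0,0],[0,0,0],1],[[0,0,0],[0,0,0],1]]' | grep -E "pos|force"
python3 snap.py scene s8 80 120 320 240
```

```text
eef_pos: [511.7, -53.5, 273.9]
force: [0.9, 0.4, 0.1]
gripper_force: 0.0
eef_pos: [453.0, -48.0, 292.3]
force: [0.7, 0.3, 0.3]
gripper_force: 0.0
eef_pos: [453.0, -48.1, 292.7]
force: [-0.3, 0.1, 0.1]
gripper_force: 0.0
(600, 800, 3)
```

View pics/s8.png

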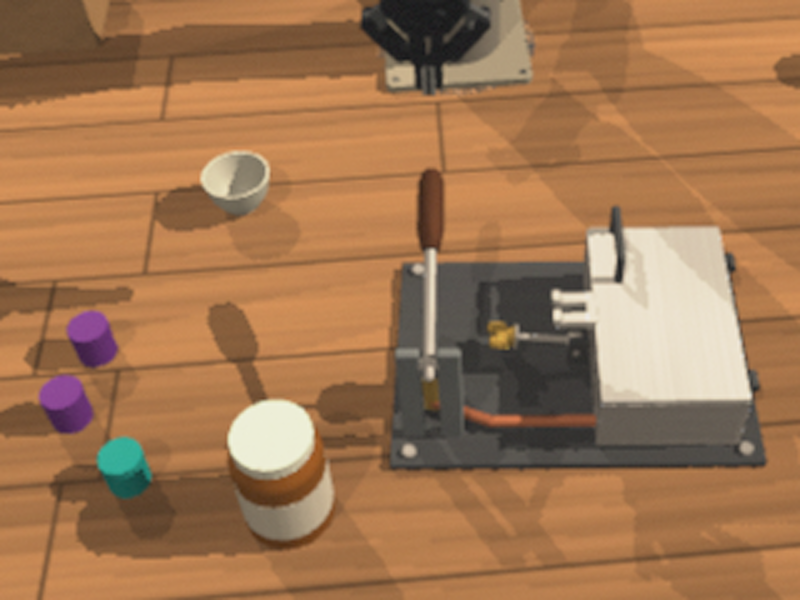

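The lid is shut at (665,315), the bolt is hanging out at (500,335), and the lever is up at (430,210). The jar, bowl and look-alikes are where they were. Handing in.

```bash
python3 -c "
from cell import ctrl
print(ctrl.finish_job())"
```

```text
the job is handed in; nothing more can be done
None
```

The job is handed in, but the judge returned no verdict: all three tins found are in the chamber, the lid is shut, the bolt is hanging out, three full pump strokes are done and the lever is back up.

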